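Tip the casting scrap into the weighing canister

TASK

Put all of today's brass casting scrap into the canister on the scale and close it up: lift the loose cover off the canister and park it, level, on the little raised stand, then carry the tray of casting buttons over, tip it so that they slide out into the canister, and lay the emptied tray back on its rubber mat. Also drop in every offcut that lies on the bench (and anything that goes astray), and finally put the cover back on so that it sits fully home, leaving the other tools where they are.

Things in the scene. Friction and masses are not known exactly. Their poses are not given: they have to be found in the camera images.
- canister: Open round steel canister fixed on a grey bench scale, one immovable piece. Origin: on the bench under the canister's axis. Scale: 170 mm wide (y), x = -107 to 83 mm, 26 mm high, then a 150 mm square platform up to 34 mm. Canister: outer diameter 130 mm, wall 3 mm, inner floor 38 mm and rim 119 mm above the bench. Starts with the cover on.
- cover: Loose round steel cover, 144 mm wide, 16 mm high, about 160 g; skirt 3 mm thick, 12 mm deep, inside 138 mm (4 mm play all round on the canister); black knob at its centre, 24 mm wide, 16 to 46 mm above the origin. Origin: centre of the skirt's lower edge. Fully home, the origin is 107 mm above the bench; parked on the stand, 12 mm below stand_top.
- stand: Fixed wooden stand for the cover: foot 84 mm in diameter, thin stem, cork-topped disc 48 mm in diameter whose top is 75 mm above the bench. Origin: on the bench under its axis.
- stand_top (a point): Centre of the top of the stand's cork disc, 75 mm above the bench.
- mat: Thin black rubber mat fixed to the bench, 200 (x) x 140 (y) x 3 mm thick. Origin: centre of its underside. The tray starts on it.
- tray: Loose aluminium tray, about 120 g: floor 120 (x) x 84 (y) x 3 mm, walls to 20 mm high on the long sides and +x end, open at -x (mouth, no lip). Wooden handle tab behind the +x end: 10 mm thick (y), x = 60 to 96 mm, 50 mm high; pinch across y. Origin: centre of the floor's underside. Handle points roughly away from the robot at the start. Buttons slide at 45 deg tilt (friction 0.48 to 0.72).
- tray_mouth (a point): Middle of the tray's open end, on the upper side of the floor: (-60, 0, 3) mm in the tray's frame.
- tray_mid (a point): Middle of the tray with its handle, on the underside: (18, 0, 0) mm in the tray's frame.
- button0: Brass casting button, 30 g: a squat cone frustum 25 mm wide near the foot, 16 mm wide at the top, 14 mm high. Origin: centre of its foot, z up. Starts upright on the tray, or is absent (two to four are present).
- button1: Brass casting button, 30 g: a squat cone frustum 25 mm wide near the foot, 16 mm wide at the top, 14 mm high. Origin: centre of its foot, z up. Starts upright on the tray, or is absent (two to four are present).
- button2: Brass casting button, 30 g: a squat cone frustum 25 mm wide near the foot, 16 mm wide at the top, 14 mm high. Origin: centre of its foot, z up. Starts upright on the tray, or is absent (two to four are present).
- button3: Brass casting button, 30 g: a squat cone frustum 25 mm wide near the foot, 16 mm wide at the top, 14 mm high. Origin: centre of its foot, z up. Starts upright on the tray, or is absent (two to four are present).
- offcut0: Brass sprue offcut lying on the bench, 40 g: a bar 34 (x) x 14 (y) x 14 (z) mm with a round stub 10 mm across and 9 mm long on its +x end. Origin: centre of the bar's underside. May be absent (one to three are present).
- offcut1: Brass sprue offcut lying on the bench, 40 g: a bar 34 (x) x 14 (y) x 14 (z) mm with a round stub 10 mm across and 9 mm long on its +x end. Origin: centre of the bar's underside. May be absent (one to three are present).
- offcut2: Brass sprue offcut lying on the bench, 40 g: a bar 34 (x) x 14 (y) x 14 (z) mm with a round stub 10 mm across and 9 mm long on its +x end. Origin: centre of the bar's underside. May be absent (one to three are present).
- dapping_block: Bystander: dark steel block, 50 mm cube, 0.9 kg. Origin: centre of its underside.
- jar: Bystander: amber glass jar, 50 mm in diameter, 60 mm high. Origin: centre of its underside.
- bottle: Bystander: slim white bottle, 42 mm in diameter, 120 mm high. Origin: centre of its underside.
- pliers: Bystander: red-handled pliers lying flat, about 135 mm long, 12 mm high. Origin: near the pivot, on the bench; jaws towards its +x.
- hammer: Bystander: hammer lying flat, 160 mm long. Origin: on the bench under it; handle towards its -x.
- file: Bystander: wooden-handled file lying flat, 200 mm long, 14 mm high. Origin: where the handle (to -x) meets the blade (to +x), on the bench.

How it is judged (in metres and radians):
On the way, in this order (a step that is already met when the one before it is completed fails the run):
1. the cover is parked level on the raised stand and let go (horizontal distance between cover and stand_top below 0.022 m and z of cover in the frame of stand between 0.059 and 0.067 m and angle between cover's own z axis and vertical below 0.1 rad and contact force between the fingers and cover below 0.1 N and linear speed of cover below 0.02 m/s), for 0.3 s.
2. the tray is lifted with at least one casting button lying on it (height (world z) of tray above 0.06 m and angle between tray's own z axis and vertical below 0.3 rad and ((x of button0 in the frame of tray between -0.062 and 0.06 m and y of button0 in the frame of tray between -0.042 and 0.042 m and z of button0 in the frame of tray between -0.005 and 0.03 m) or (x of button1 in the frame of tray between -0.062 and 0.06 m and y of button1 in the frame of tray between -0.042 and 0.042 m and z of button1 in the frame of tray between -0.005 and 0.03 m) or (x of button2 in the frame of tray between -0.062 and 0.06 m and y of button2 in the frame of tray between -0.042 and 0.042 m and z of button2 in the frame of tray between -0.005 and 0.03 m) or (x of button3 in the frame of tray between -0.062 and 0.06 m and y of button3 in the frame of tray between -0.042 and 0.042 m and z of button3 in the frame of tray between -0.005 and 0.03 m))), for 0.1 s.
3. the tray is tipped with its mouth over the canister and at least one button has slid in (angle between tray's own z axis and vertical above 0.4 rad and horizontal distance between tray_mouth and canister below 0.075 m and height (world z) of tray_mouth above 0.08 m and ((horizontal distance between button0 and canister below 0.064 m and z of button0 in the frame of canister between 0.03 and 0.112 m) or (horizontal distance between button1 and canister below 0.064 m and z of button1 in the frame of canister between 0.03 and 0.112 m) or (horizontal distance between button2 and canister below 0.064 m and z of button2 in the frame of canister between 0.03 and 0.112 m) or (horizontal distance between button3 and canister below 0.064 m and z of button3 in the frame of canister between 0.03 and 0.112 m))), for 0.05 s.
At the end, for the whole second after the job is handed in: Every piece of scrap present is inside the canister; the cover is on it, fully home (within 6 mm of its axis, 4 mm of its seated height, 0.05 rad of level); the tray lies flat on its mat, its middle within 45 mm of the mat's; cover and tray at rest (horizontal distance between each of button0, button1, button2, button3, offcut0, offcut1, offcut2 and canister below 0.064 m and z of button0 in the frame of canister between 0.03 and 0.112 m and z of button1 in the frame of canister between 0.03 and 0.112 m and z of button2 in the frame of canister between 0.03 and 0.112 m and z of button3 in the frame of canister between 0.03 and 0.112 m and z of offcut0 in the frame of canister between 0.03 and 0.112 m and z of offcut1 in the frame of canister between 0.03 and 0.112 m and z of offcut2 in the frame of canister between 0.03 and 0.112 m and horizontal distance between cover and canister below 0.006 m and z of cover in the frame of canister between 0.103 and 0.111 m and angle between cover's own z axis and vertical below 0.05 rad and linear speed of each of cover, tray below 0.02 m/s and horizontal distance between tray_mid and mat below 0.045 m and height (world z) of tray below 0.01 m and angle between tray's own z axis and vertical below 0.06 rad); the robot touches nothing.
It fails at once if a bystander (dapping block, jar, bottle, pliers, hammer, file) is knocked more than 30 mm from its place (distance of any of dapping_block, jar, bottle, pliers, hammer, file from where it was at the start of the episode above 0.03 m).
Of button0, button1, button2, button3 only 2 to 4 are there at a start; the rules pass over those that are not, and their reading is None.
Of offcut0, offcut1, offcut2 only 1 to 3 are there at a start; the rules pass over those that are not, and their reading is None.
At some moment in a run one of offcut0, offcut1, offcut2, tray may be knocked a few centimetres aside while the robot is not near it.
It also fails if it takes over 210 s, if anything falls off the work surface, if the arm or the gripper's body presses on something with over 40 N, if the wrist force passes 120 N, or if a joint passes its speed limit or range.

ROBOT

A 6-joint arm with a two-finger parallel gripper is mounted at the origin on the work surface. World frame = base frame: x ahead of the robot, y to its left, z up, the work surface at z = 0. Lengths are in mm, angles in rad, forces in N, time in s.
With the tool pointing down it reaches from about 300 to 1000 mm from the base axis. Payload 5.1 kg.
Tool frame: the origin (TCP) lies at the very end of the fingers, on their centre line; the grasp point (between the pads) lies 19 mm behind it (bot.grip_depth is the distance from the TCP to the grasp point, in mm); z points along the fingers, x is the direction in which the jaws open and shut, and the axes are right-handed (so a half turn about z gives the same grasp; the last joint's range is limited). The gripper opens to 95 mm and grips with 3 to 60 N. Pads are 20 mm wide; open, the fingers measure 119 mm over their backs; the gripper's body (75 mm by 180 mm) begins 59 mm behind the grasp point.
Start: joints at [1.188, 0.124, 1.65, -0, 1.367, -0.083], TCP at [191.985, 620.988, 214.656] pointing down, gripper open.
Joint ranges: [-2.61, 2.61], [-1.02, 2.33], [0.03, 2.71], [-1.35, 4.49], [0.32, 2.68], [-2.91, 2.91]. Speed limits (rad/s): [2.57, 2.57, 3.14, 3.14, 3.14, 3.14].

INTERFACE

Orientations are given as a 3x3 rotation matrix whose columns are the frame's x, y, z axes.
In Python, from bench import bot gives the robot as it stands. The module is installed in compiled form; this text tells all that it offers.
- The arm moves only by the shell command python3 -m crank 'ROWS' [OPENING] [FORCE]. ROWS is JSON, a list of rows, each an object of numbers: "x", "y", "z": the shift along the tool's x, y, z in mm; "yaw": the turn about the tool's z in rad. A call has exactly 10 rows; each row is the pose to reach, as a shift and turn from the pose measured when the call began, along the tool's axes at that moment; what a row does not reach only later rows make up. A row lasts 1/10 s, in which the tool goes at most 50 mm and 8.59 degrees, less where a joint would pass 70% of its speed; a pose out of reach is approached as far as the arm can. A call with a gripper value outside its range is refused whole. OPENING is the opening in per cent of the stroke, from 0 (shut) to 100 (fully open), set as the call begins (- or left out, the last holds). The fingers move at their own pace and stop on an object; FORCE is the grip in N (left out, the last holds). Time passes only in rows, so rows that repeat a pose let the fingers close, or fill a call up. It gives the time, the measured TCP pose, the force and the opening at its end, in the units of the state.
- bot.sense(): the state, without advancing time (a new reading comes with each control period).
- bot.grab_frame(name): name is "scene" or "side" or "wrist"; returns a dict with "img" (400x640x3 uint8, blue, green, red), "fx", "fy", "cx", "cy" (pixels), "R" (3x3) and "t" (3): a world point X has camera coordinates R X + t. Camera axes: x right, y down, z forward; pixel columns grow to the right and rows downward; lengths in mm; the calibration is good to about 2 mm. A picture is of the moment at which its call begins. There is no depth.
- bot.sign_off(): hands the job in, once; it reports no verdict.
The state is a dict: "t": time; "joint_pos": joint angles; "joint_vel": joint speeds; "joint_torque": joint torques, N m; "tcp_pos": TCP position; "tcp_rot": TCP orientation; "force": force on the tool from outside, world axes, zero at the start; "wrist_torque": the same for the moment, N m; "finger_gap": opening from 0.0 (shut) to 1.0 (fully open).
Only numpy, scipy, OpenCV 4.12 (cv2) and the standard library are available. Lean on these libraries where they do the work, as an engineer would, in place of code of your own. Each camera call takes 0.05 s, during which the arm holds its last target.

## Working session

There is one attempt and no reset: what is moved stays moved. The work goes in short steps, Python scripts to look and compute and a shell command to move; the robot and the scene stay as the last step left them, time stands still between calls to the robot, and variables do not carry over. Pictures are saved under pics/ and viewed, and the job is handed in when it is done.

```bash
ls; mkdir -p pics; cat > h.py <<'E'
import numpy as np, cv2, json
from bench import bot
def snap(name, tag):
    f=bot.grab_frame(name); cv2.imwrite(f'pics/{tag}.png', f['img'])
    np.savez(f'pics/{tag}.npz', **{k:np.array(v) for k,v in f.items()})
    return f
def load(tag): return dict(np.load(f'pics/{tag}.npz'))
def ray(f,u,v):
    R=np.array(f['R']);t=np.array(f['t'])
    d=R.T@np.array([(u-f['cx'])/f['fx'],(v-f['cy'])/f['fy'],1.]); return -R.T@t,d
def at(f,u,v,z):
    o,d=ray(f,u,v); return o+d*(z-o[2])/d[2]
def proj(f,X):
    c=np.array(f['R'])@np.array(X,float)+np.array(f['t']); return f['fx']*c[0]/c[2]+f['cx'],f['fy']*c[1]/c[2]+f['cy']
def st():
    s=bot.sense(); return s
E
python3 - <<'E'
from h import *
for n in('scene','side','wrist'):
    f=snap(n,n+'0'); print(n,f['fx'],f['cx'],f['cy'],np.round(-np.array(f['R']).T@np.array(f['t'])),np.round(f['R'],2).tolist())
s=st(); print({k:np.round(v,3).tolist() for k,v in s.items()})
E
```

```text
pics
scene 443.00697409116646 316.1710968873891 204.56669340369848 [1386.   95. 1076.] [[-0.11, 0.99, -0.0], [0.77, 0.08, -0.64], [-0.63, -0.07, -0.77]]
side 368.3661632113638 317.5630494457477 199.166984221011 [368. 755. 829.] [[-0.96, -0.27, 0.0], [-0.19, 0.66, -0.73], [0.19, -0.7, -0.69]]
wrist 280.3730366576595 320.91947897192233 197.34111057347107 [112. 646. 385.] [[0.3, 0.96, -0.0], [0.91, -0.28, 0.29], [0.28, -0.09, -0.96]]
{'t': 0.15, 'joint_pos': [1.188, 0.124, 1.651, -0.0, 1.368, -0.083], 'joint_vel': [0.001, -0.002, -0.004, -0.0, 0.001, 0.0], 'joint_torque': [0.0, -41.82, -36.047, 0.078, 0.047, -0.0], 'tcp_pos': [191.812, 620.546, 213.69], 'tcp_rot': [[0.295, 0.955, -0.001], [0.955, -0.295, -0.001], [-0.002, -0.0, -1.0]], 'force': [-0.137, 0.151, 0.742], 'wrist_torque': [-0.014, -0.006, 0.041], 'finger_gap': 1.004}
```

View pics/scene0.png

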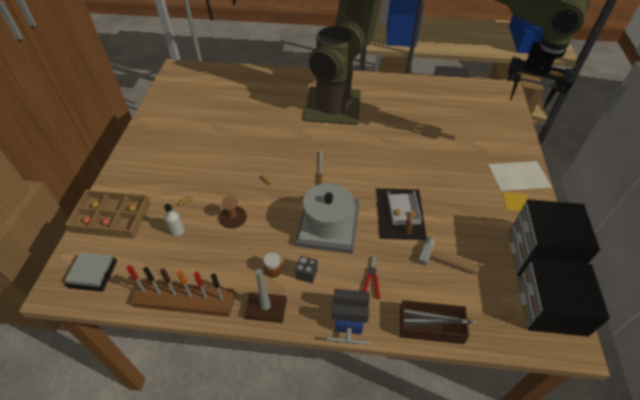

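View pics/side0.png

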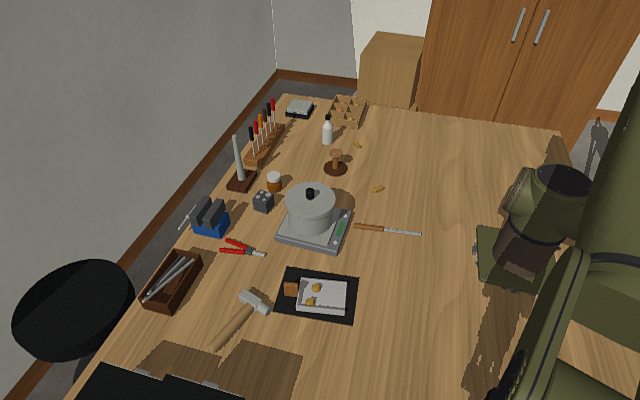

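View pics/wrist0.png

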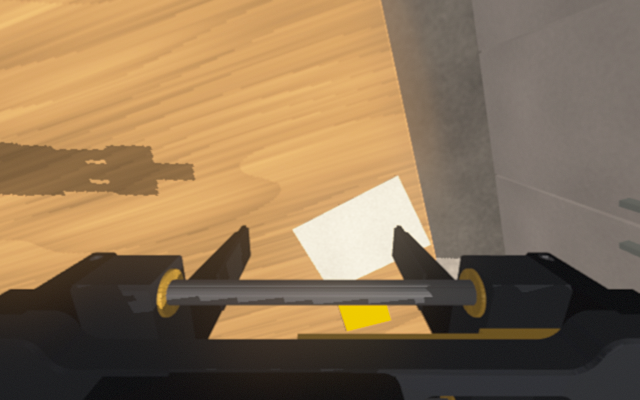

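```bash
python3 - <<'E'
from h import *
f=load('side0'); g=f['img'][130:330,190:430]; cv2.imwrite('pics/side0z.png',cv2.resize(g,None,fx=3.2,fy=3,interpolation=cv2.INTER_CUBIC)[:600,:768])
g=f['img'][90:205,300:430]; cv2.imwrite('pics/side0y.png',cv2.resize(g,None,fx=5,fy=5,interpolation=cv2.INTER_CUBIC))
s=load('scene0'); g=s['img'][140:290,150:450]; cv2.imwrite('pics/scene0z.png',cv2.resize(g,None,fx=2.6,fy=2.6,interpolation=cv2.INTER_CUBIC))
E
```

```text
(no output)
```

View pics/side0z.png

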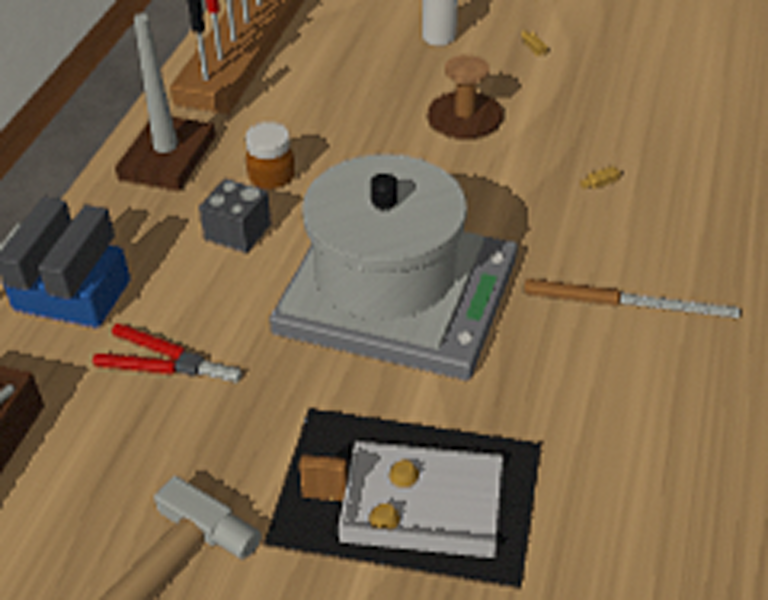

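View pics/side0y.png

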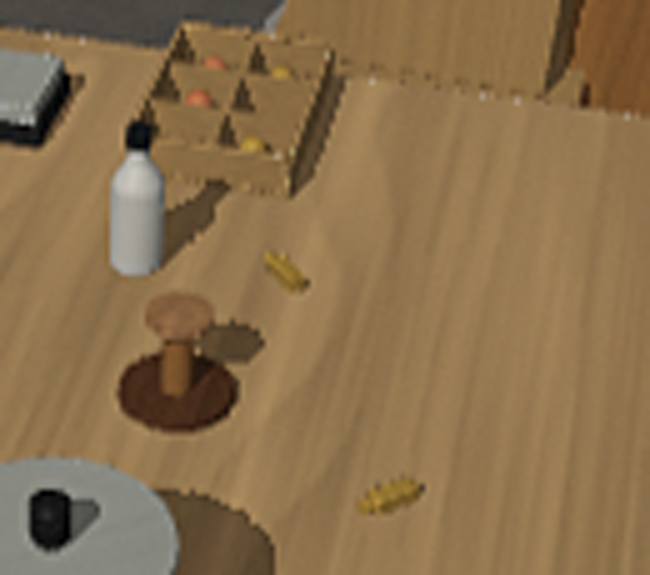

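View pics/scene0z.png

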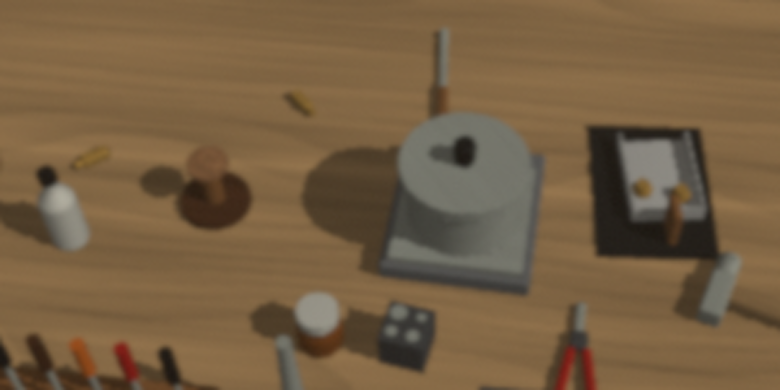

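```bash
python3 - <<'E'
from h import *
f=load('side0'); s=load('scene0')
Z=lambda u,v:(190+u/3.2,130+v/3)
Y=lambda u,v:(300+u/5,90+v/5)
S=lambda u,v:(150+u/2.6,140+v/2.6)
def p(n,q,z,c=f): print(n,np.round(at(c,*q,z),1))
p('knobtop',Z(384,180),153); p('knobtop s',S(466,145),153,s)
p('covertop c',Z(385,207),123);p('covertop s',S(465,163),123,s)
for q in[(270,322),(470,375),(516,240)]: p('scale corner',Z(*q),26)
p('scale corner low s',S(380,275),26,s);p('s',S(528,290),26,s);p('s',S(542,157),26,s)
p('stand top',Y(180,316),75);p('stand top s',S(208,163),75,s);p('foot',Y(178,392),5);p('foot s',S(215,200),5,s)
for q in[(308,408),(541,441),(522,586),(266,545)]: p('mat',Z(*q),3)
for q in[(588,128),(700,130),(717,257),(598,254)]: p('mat s',S(*q),3,s)
for q in[(302,457),(347,459)]: p('handle',Z(*q),50)
p('handle s',S(677,197),50,s)
for q in[(355,441),(502,452),(342,530)]: p('tray',Z(*q),20)
p('tray mouth low',Z(497,556),3)
for q in[(618,137),(687,133),(706,218),(630,219)]: p('tray s',S(*q),20,s)
p('A bar',Y(390,494),7);p('A ends',Y(420,484),7);p('A e',Y(360,508),7);p('B',Y(286,271),7);p('B',Y(268,256),7);p('B',Y(304,287),7)
for q in[(288,96),(313,110)]: p('A s',S(*q),7,s)
for q in[(73,164),(108,150)]: p('B s',S(*q),7,s)
for q in[(403,468),(384,512)]: p('but',Z(*q),14)
E
```

```text
knobtop [584.3  36.2 153. ]
knobtop s [589.9  39.6 153. ]
covertop c [582.6  40.1 123. ]
covertop s [589.6  39.1 123. ]
scale corner [666.5 122.5  26. ]
scale corner [480.  136.3  26. ]
scale corner [477.  -44.8  26. ]
scale corner low s [678.7 -44.6  26. ]
s [680.6 118.3  26. ]
s [489.3 123.9  26. ]
stand top [ 576.1 -251.8   75. ]
stand top s [ 581.2 -253.3   75. ]
foot [ 575.8 -256.4    5. ]
foot s [ 579.9 -256.1    5. ]
mat [608.1 192.5   3. ]
mat [409.4 174.4   3. ]
mat [397.4 314.    3. ]
mat [594.6 331.3   3. ]
mat s [416.2 179.    3. ]
mat s [404.4 317.5   3. ]
mat s [597.  329.6   3. ]
mat s [607.5 195.2   3. ]
handle [582.8 272.6  50. ]
handle [548.6 265.1  50. ]
handle s [552.6 278.1  50. ]
tray [554.8 227.   20. ]
tray [436.8 205.9  20. ]
tray [538.8 311.9  20. ]
tray mouth low [421.  293.4   3. ]
tray s [442.3 214.4  20. ]
tray s [426.6 298.   20. ]
tray s [555.5 315.8  20. ]
tray s [566.5 229.1  20. ]
A bar [ 413.4 -186.2    7. ]
A ends [ 395.4 -201.7    7. ]
A e [ 430.5 -166.9    7. ]
B [ 529.4 -421.4    7. ]
B [ 546.8 -437.5    7. ]
B [ 512.2 -404.4    7. ]
A s [ 406.6 -201.8    7. ]
A s [ 426.9 -165.9    7. ]
B s [ 545.9 -439.1    7. ]
B s [ 519.5 -403.5    7. ]
but [510.8 239.1  14. ]
but [513.6 284.1  14. ]
```

```bash
python3 -m crank '[{"x":-440,"y":548,"z":-60,"yaw":-0.3},{"x":-440,"y":548,"z":-60,"yaw":-0.3},{"x":-440,"y":548,"z":-60,"yaw":-0.3},{"x":-440,"y":548,"z":-60,"yaw":-0.3},{"x":-440,"y":548,"z":-60,"yaw":-0.3},{"x":-440,"y":548,"z":-60,"yaw":-0.3},{"x":-440,"y":548,"z":-60,"yaw":-0.3},{"x":-440,"y":548,"z":-60,"yaw":-0.3},{"x":-440,"y":548,"z":-60,"yaw":-0.3},{"x":-440,"y":548,"z":-60,"yaw":-0.3}]' 100 30
```

```text
t: 1.15
tcp_pos: [471.1, 206.7, 256.9]
tcp_rot: [[-0.0, 1.0, -0.0], [1.0, 0.0, -0.001], [-0.001, -0.0, -1.0]]
force: [0.8, 0.4, -0.2]
finger_gap: 1.0
```

```bash
python3 - <<'E'
from h import *
snap('wrist','w1')
E
python3 -m crank '[{"x":-169,"y":115},{"x":-169,"y":115},{"x":-169,"y":115},{"x":-169,"y":115},{"x":-169,"y":115},{"x":-169,"y":115},{"x":-169,"y":115},{"x":-169,"y":115},{"x":-169,"y":115},{"x":-169,"y":115}]'
python3 - <<'E'
from h import *
snap('wrist','w2')
E
```

```text
$[0]: bad value
```

View pics/w1.png

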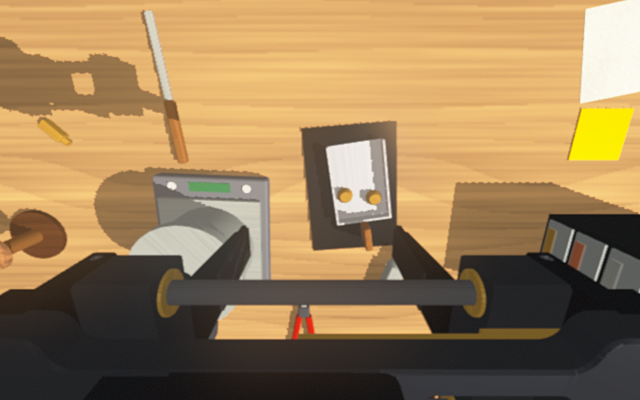

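View pics/w2.png

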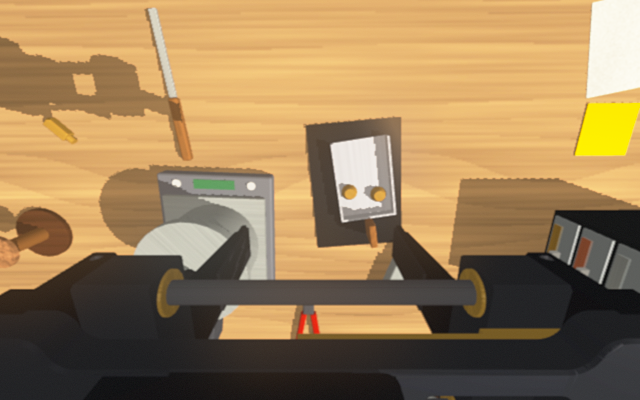

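```bash
python3 -m crank '[{"x":-169,"y":115,"z":0,"yaw":0},{"x":-169,"y":115,"z":0,"yaw":0},{"x":-169,"y":115,"z":0,"yaw":0},{"x":-169,"y":115,"z":0,"yaw":0},{"x":-169,"y":115,"z":0,"yaw":0},{"x":-169,"y":115,"z":0,"yaw":0},{"x":-169,"y":115,"z":0,"yaw":0},{"x":-169,"y":115,"z":0,"yaw":0},{"x":-169,"y":115,"z":0,"yaw":0},{"x":-169,"y":115,"z":0,"yaw":0}]'
python3 - <<'E'
from h import *
snap('wrist','w3')
E
```

```text
t: 2.25
tcp_pos: [586.5, 35.6, 258.1]
tcp_rot: [[0.005, 1.0, 0.001], [1.0, -0.005, -0.003], [-0.003, 0.001, -1.0]]
force: [0.2, 0.1, -1.3]
finger_gap: 0.998
```

View pics/w3.png

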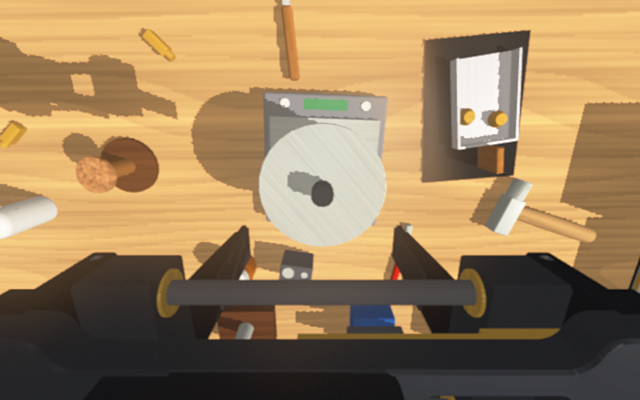

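```bash
python3 - <<'E'
from h import *
f=load('w3')
def p(n,q,z,c=f): print(n,np.round(at(c,*q,z),1))
p('knob',(321.5,194),153);p('cover c',(322.5,185),123);p('L',(259,185),123);p('R',(386,185),123);p('T',(322,123),123);p('B',(322,246),123)
for q in((264,92),(387,97)):p('scale',q,26)
p('standtop',(97,175),75); p('foot',(130,165),3)
for q in((425,40),(530,30),(515,179),(422,182)):p('mat',q,3)
for q in((450,61),(524,47),(520,137),(453,150)):p('tray',q,20)
for q in((478,148),(502,147),(478,147),(502,173)):p('handle',q,50)
p('A',(143,31),7);p('A',(172,57),7);p('B',(12,134),7)
for q in((467,117),(499,119)):p('but',q,14)
E
python3 - <<'E'
from h import *
f=load('w3'); g=f['img'][20:200,400:560]; cv2.imwrite('pics/w3z.png',cv2.resize(g,None,fx=3.3,fy=3.3,interpolation=cv2.INTER_CUBIC))
E
```

```text
knob [583.4  36.8 153. ]
cover c [581.6  38.  123. ]
L [581.1 -33.6 123. ]
R [582.  109.5 123. ]
T [514.   37.8 123. ]
B [657.4  37.  123. ]
scale [476.5 -40.2  26. ]
scale [483.9 126.2  26. ]
standtop [ 578.9 -253.1   75. ]
foot [ 578.9 -257.6    3. ]
mat [410.2 178.3   3. ]
mat [399.1 318.1   3. ]
mat [604.4 338.    3. ]
mat [608.4 193.8   3. ]
tray [439.  208.4  20. ]
tray [422.9 303.2  20. ]
tray [538.8 321.1  20. ]
tray [556.7 227.8  20. ]
handle [550.3 247.   50. ]
handle [549.2 278.9  50. ]
handle [549.  246.7  50. ]
handle [584.7 285.3  50. ]
A [ 397.8 -200.5    7. ]
A [ 429.5 -166.8    7. ]
B [ 531.  -419.8    7. ]
but [510.9 244.4  14. ]
but [513.9 290.3  14. ]
```

View pics/w3z.png

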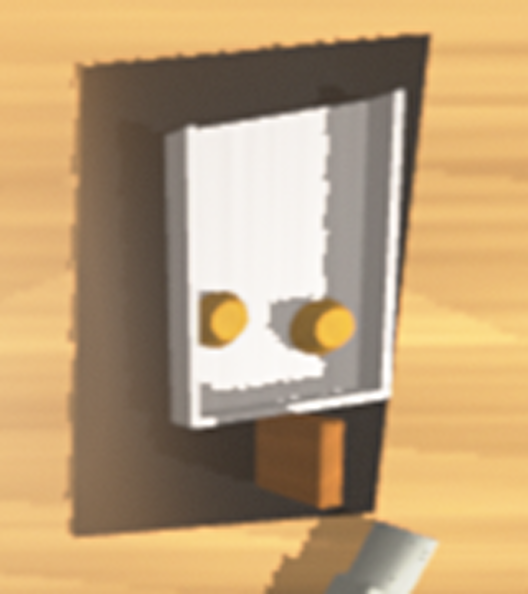

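```bash
python3 -m crank '[{"x":2,"y":-2,"z":40,"yaw":0},{"x":2,"y":-2,"z":80,"yaw":0},{"x":2,"y":-2,"z":110,"yaw":0},{"x":2,"y":-2,"z":120,"yaw":0},{"x":2,"y":-2,"z":128,"yaw":0},{"x":2,"y":-2,"z":131,"yaw":0},{"x":2,"y":-2,"z":131,"yaw":0},{"x":2,"y":-2,"z":131,"yaw":0},{"x":2,"y":-2,"z":131,"yaw":0},{"x":2,"y":-2,"z":131,"yaw":0}]' 60
python3 -m crank '[{"x":0,"y":0,"z":0,"yaw":0},{"x":0,"y":0,"z":0,"yaw":0},{"x":0,"y":0,"z":0,"yaw":0},{"x":0,"y":0,"z":0,"yaw":0},{"x":0,"y":0,"z":0,"yaw":0},{"x":0,"y":0,"z":0,"yaw":0},{"x":0,"y":0,"z":0,"yaw":0},{"x":0,"y":0,"z":0,"yaw":0},{"x":0,"y":0,"z":0,"yaw":0},{"x":0,"y":0,"z":0,"yaw":0}]' 0 25
```

```text
t: 3.3
tcp_pos: [585.3, 37.0, 128.0]
tcp_rot: [[0.006, 1.0, 0.003], [1.0, -0.006, -0.003], [-0.003, 0.003, -1.0]]
force: [-0.7, -0.2, -0.0]
finger_gap: 0.601
t: 4.3
tcp_pos: [585.2, 37.0, 128.0]
tcp_rot: [[0.006, 1.0, 0.003], [1.0, -0.006, -0.003], [-0.003, 0.003, -1.0]]
force: [0.3, -0.0, -1.1]
finger_gap: 0.246
```

```bash
python3 -m crank '[{"x":0,"y":0,"z":-10,"yaw":0},{"x":0,"y":0,"z":-25,"yaw":0},{"x":0,"y":0,"z":-45,"yaw":0},{"x":0,"y":0,"z":-70,"yaw":0},{"x":-20,"y":0,"z":-80,"yaw":0},{"x":-50,"y":-2,"z":-80,"yaw":0},{"x":-85,"y":-4,"z":-80,"yaw":0},{"x":-120,"y":-6,"z":-80,"yaw":0},{"x":-150,"y":-6,"z":-80,"yaw":0},{"x":-170,"y":-6,"z":-80,"yaw":0}]'
python3 - <<'E'
from h import *
snap('wrist','w4');f=snap('side','s4');cv2.imwrite('pics/s4z.png',cv2.resize(f['img'][80:330,230:430],None,fx=3,fy=2.4))
E
```

```text
t: 5.3
tcp_pos: [578.2, -134.9, 210.3]
tcp_rot: [[0.007, 1.0, 0.005], [1.0, -0.007, -0.004], [-0.004, 0.005, -1.0]]
force: [-0.3, 0.1, -0.7]
finger_gap: 0.246
```

View pics/w4.png

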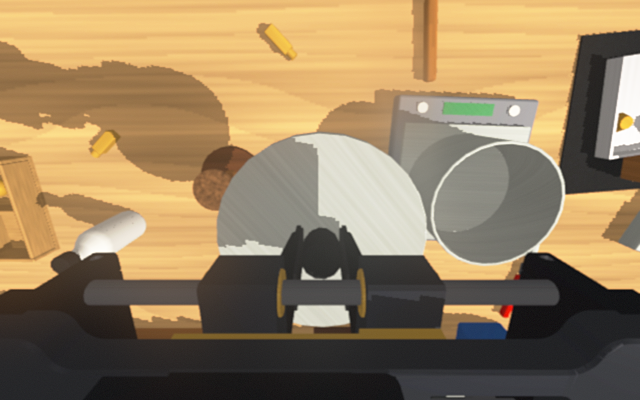

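View pics/s4z.png

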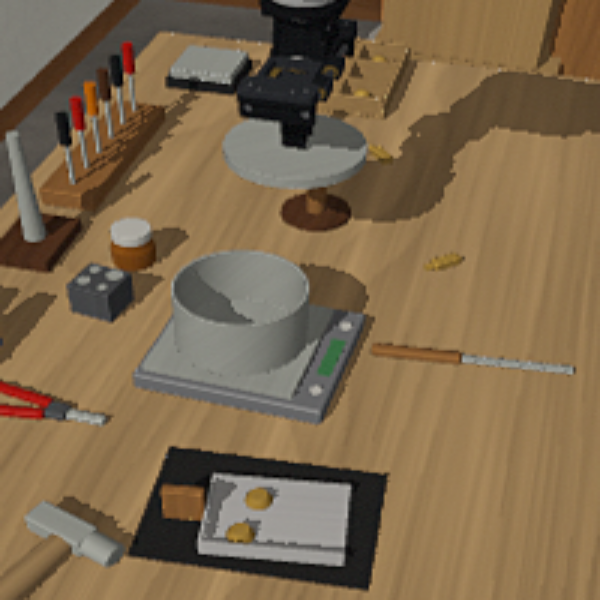

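```bash
python3 -m crank '[{"x":-20,"y":1,"z":0,"yaw":0},{"x":-50,"y":1,"z":0,"yaw":0},{"x":-80,"y":1,"z":0,"yaw":0},{"x":-105,"y":1,"z":0,"yaw":0},{"x":-118,"y":1,"z":10,"yaw":0},{"x":-118,"y":1,"z":35,"yaw":0},{"x":-118,"y":1,"z":65,"yaw":0},{"x":-118,"y":1,"z":90,"yaw":0},{"x":-118,"y":1,"z":105,"yaw":0},{"x":-118,"y":1,"z":110,"yaw":0}]'
python3 - <<'E'
from h import *
f=load('w4')
a=[at(f,*q,119) for q in((430,202),(565,200),(498,140),(497,264))]; print(np.round(a,1), np.round(np.mean(a,0),1))
f=snap('side','s5');cv2.imwrite('pics/s5z.png',cv2.resize(f['img'][80:280,270:430],None,fx=4,fy=3))
E
```

```text
t: 6.4
tcp_pos: [577.7, -252.1, 98.1]
tcp_rot: [[0.008, 1.0, 0.001], [1.0, -0.008, -0.002], [-0.002, 0.001, -1.0]]
force: [0.4, -0.1, -1.1]
finger_gap: 0.248
[[580.3 -27.1 119. ]
 [579.2 104.7 119. ]
 [520.8  28.9 119. ]
 [649.6  50.7 119. ]] [582.5  39.3 119. ]
```

View pics/s5z.png

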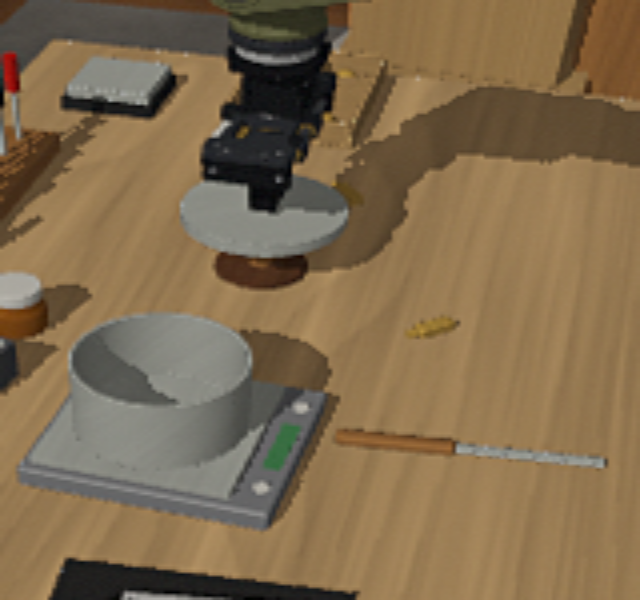

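```bash
python3 -m crank '[{"x":0,"y":0,"z":3,"yaw":0},{"x":0,"y":0,"z":6,"yaw":0},{"x":0,"y":0,"z":9,"yaw":0},{"x":0,"y":0,"z":11,"yaw":0},{"x":0,"y":0,"z":13,"yaw":0},{"x":0,"y":0,"z":14,"yaw":0},{"x":0,"y":0,"z":14,"yaw":0},{"x":0,"y":0,"z":14,"yaw":0},{"x":0,"y":0,"z":14,"yaw":0},{"x":0,"y":0,"z":14,"yaw":0}]'
```

```text
t: 7.45
tcp_pos: [578.1, -252.5, 84.8]
tcp_rot: [[0.008, 1.0, 0.002], [1.0, -0.008, -0.002], [-0.002, 0.002, -1.0]]
force: [0.1, -0.5, -1.3]
finger_gap: 0.246
```

```bash
python3 -m crank '[{"x":0,"y":0,"z":0.5,"yaw":0},{"x":0,"y":0,"z":1,"yaw":0},{"x":0,"y":0,"z":1.5,"yaw":0},{"x":0,"y":0,"z":2,"yaw":0},{"x":0,"y":0,"z":2,"yaw":0},{"x":0,"y":0,"z":2,"yaw":0},{"x":0,"y":0,"z":2,"yaw":0},{"x":0,"y":0,"z":2,"yaw":0},{"x":0,"y":0,"z":2,"yaw":0},{"x":0,"y":0,"z":2,"yaw":0}]'
```

```text
t: 8.45
tcp_pos: [578.4, -252.6, 84.0]
tcp_rot: [[0.008, 1.0, 0.003], [1.0, -0.008, -0.003], [-0.003, 0.003, -1.0]]
force: [-2.2, 0.8, 5.0]
finger_gap: 0.247
```

Contact (upward 5 N). Release and rise.

```bash
python3 -m crank '[{"x":0,"y":0,"z":-0.5,"yaw":0},{"x":0,"y":0,"z":-0.5,"yaw":0},{"x":0,"y":0,"z":-0.5,"yaw":0},{"x":0,"y":0,"z":-0.5,"yaw":0},{"x":0,"y":0,"z":-0.5,"yaw":0},{"x":0,"y":0,"z":-0.5,"yaw":0},{"x":0,"y":0,"z":-20,"yaw":0},{"x":0,"y":0,"z":-60,"yaw":0},{"x":0,"y":0,"z":-100,"yaw":0},{"x":0,"y":0,"z":-140,"yaw":0}]' 70
python3 - <<'E'
from h import *
snap('wrist','w6');f=snap('side','s6');cv2.imwrite('pics/s6z.png',cv2.resize(f['img'][80:280,270:430],None,fx=4,fy=3))
E
```

```text
t: 9.45
tcp_pos: [577.8, -252.1, 225.2]
tcp_rot: [[0.008, 1.0, 0.002], [1.0, -0.008, -0.002], [-0.002, 0.002, -1.0]]
force: [1.2, -0.1, 0.2]
finger_gap: 0.7
```

View pics/w6.png

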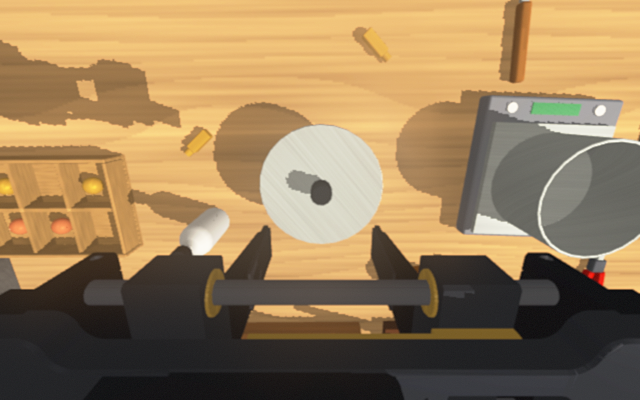

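View pics/s6z.png

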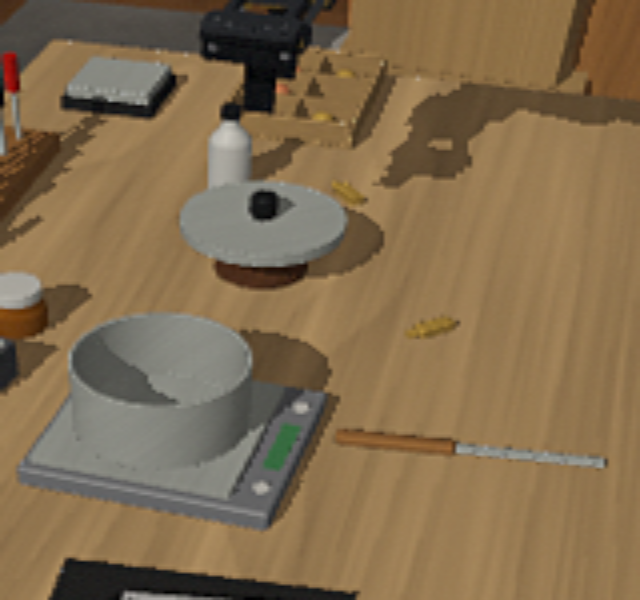

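```bash
python3 - <<'E'
from h import *
f=load('w6')
a=cv2.resize(f['img'][110:260,150:250],None,fx=4,fy=4,interpolation=cv2.INTER_CUBIC)
b=cv2.resize(f['img'][10:85,335:415],None,fx=4,fy=4,interpolation=cv2.INTER_CUBIC)
c=np.zeros((600,740,3),np.uint8); c[:600,:400]=a; c[:300,410:730]=b; cv2.imwrite('pics/w6z.png',c)
E
```

```text
(no output)
```

View pics/w6z.png

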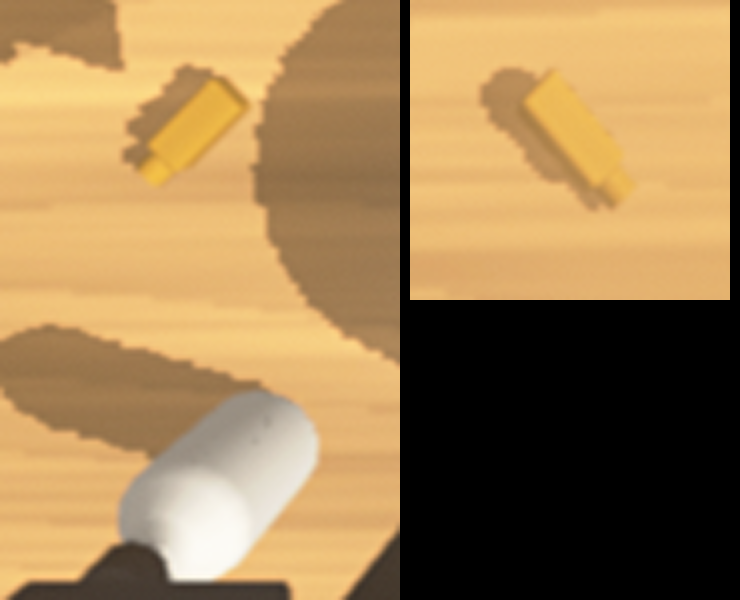

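```bash
python3 - <<'E'
from h import *
f=load('w6')
B=lambda u,v:(150+u/4,110+v/4)
A=lambda u,v:(335+(u-410)/4,10+v/4)
for n,F,p1,p2 in(('B',B,(225,93),(165,161)),('A',A,(542,89),(610,170))):
    a=at(f,*F(*p1),14);b=at(f,*F(*p2),14); d=b-a; print(n,np.round((a+b)/2,1),np.linalg.norm(d),np.degrees(np.arctan2(d[1],d[0])))
print('bottle base', at(f,*B(290,420),0),at(f,*B(318,440),0),at(f,*B(250,395),0))
E
```

```text
B [ 531.1 -415.6   14. ] 32.255184923140696 -46.161772001473366
A [ 413.7 -182.2   14. ] 31.199495072433262 44.347440926829954
bottle base [ 641.41728423 -400.59858662    0.        ] [ 649.58014429 -390.88166938    0.        ] [ 631.32306368 -414.46816882    0.        ]
```

```bash
python3 - <<'E'
from h import *
f=load('side0'); s=load('scene0')
Y=lambda u,v:(300+u/5,90+v/5)
S=lambda u,v:(150+u/2.6,140+v/2.6)
for q in((110,262),(135,274),(160,266)):print(np.round(at(f,*Y(*q),0),1))
for q in((53,238),(70,250),(88,240)):print('s',np.round(at(s,*S(*q),0),1))
R=bot.sense()['tcp_rot'];p=np.array(bot.sense()['tcp_pos'])
print(np.array(R).T@(np.array([531,-417,5])-p))
E
```

```text
[ 665.7 -406.1    0. ]
[ 642.9 -395.7    0. ]
[ 626.8 -411.4    0. ]
s [ 651.3 -431.2    0. ]
s [ 665.7 -406.4    0. ]
s [ 649.7 -390.1    0. ]
[-161.38558477  -52.18162926  228.16807939]
```

```bash
python3 -m crank '[{"x":-40,"y":-12,"z":0,"yaw":0.13},{"x":-80,"y":-25,"z":0,"yaw":0.27},{"x":-120,"y":-40,"z":0,"yaw":0.4},{"x":-150,"y":-50,"z":0,"yaw":0.53},{"x":-161,"y":-52,"z":0,"yaw":0.66},{"x":-161,"y":-52,"z":20,"yaw":0.79},{"x":-161,"y":-52,"z":60,"yaw":0.79},{"x":-161,"y":-52,"z":90,"yaw":0.79},{"x":-161,"y":-52,"z":100,"yaw":0.79},{"x":-161,"y":-52,"z":100,"yaw":0.79}]' 50
python3 - <<'E'
from h import *
snap('wrist','w7')
E
```

```text
t: 10.55
tcp_pos: [528.2, -414.4, 130.5]
tcp_rot: [[0.716, 0.698, 0.011], [0.698, -0.716, -0.006], [0.004, 0.012, -1.0]]
force: [0.1, -0.3, 0.8]
finger_gap: 0.498
```

View pics/w7.png

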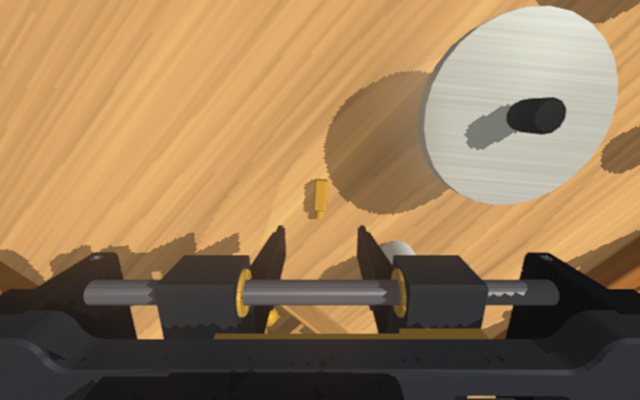

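```bash
cat >> h.py <<'E'
def rel(X):
    s=bot.sense(); return np.round(np.array(s['tcp_rot']).T@(np.array(X,float)-np.array(s['tcp_pos'])),1)
E
python3 - <<'E'
from h import *
f=load('w7'); a=at(f,320.5,180,14);b=at(f,321,209,14);print(a,b,b-a); m=(a+b)/2; m[2]=5; print(m,rel(m))
E
```

```text
[ 518.04561646 -404.33492443   14.        ] [ 541.02732959 -427.19364319   14.        ] [ 22.98171314 -22.85871876   0.        ]
[ 529.53647303 -415.76428381    5.        ] [ -0.6  -1.5 127.9]
```

```bash
python3 -m crank '[{"x":0,"y":1,"z":30,"yaw":0},{"x":0,"y":1,"z":65,"yaw":0},{"x":0,"y":1,"z":95,"yaw":0},{"x":0,"y":1,"z":112,"yaw":0},{"x":0,"y":1,"z":120,"yaw":0},{"x":0,"y":1,"z":125,"yaw":0},{"x":0,"y":1,"z":126,"yaw":0},{"x":0,"y":1,"z":126,"yaw":0},{"x":0,"y":1,"z":126,"yaw":0},{"x":0,"y":1,"z":126,"yaw":0}]' 50
python3 -m crank '[{"x":0,"y":0,"z":0,"yaw":0},{"x":0,"y":0,"z":0,"yaw":0},{"x":0,"y":0,"z":0,"yaw":0},{"x":0,"y":0,"z":0,"yaw":0},{"x":0,"y":0,"z":0,"yaw":0},{"x":0,"y":0,"z":0,"yaw":0},{"x":0,"y":0,"z":0,"yaw":0},{"x":0,"y":0,"z":-10,"yaw":0},{"x":0,"y":0,"z":-30,"yaw":0},{"x":0,"y":0,"z":-60,"yaw":0}]' 0 25
```

```text
t: 11.6
tcp_pos: [532.2, -417.6, 8.0]
tcp_rot: [[0.716, 0.698, 0.015], [0.698, -0.716, -0.01], [0.004, 0.017, -1.0]]
force: [-0.1, 0.7, -0.5]
finger_gap: 0.496
t: 12.6
tcp_pos: [530.1, -415.9, 66.9]
tcp_rot: [[0.716, 0.698, 0.012], [0.698, -0.716, -0.007], [0.004, 0.013, -1.0]]
force: [1.1, -0.2, -0.0]
finger_gap: 0.142
```

```bash
python3 -m crank '[{"x":0,"y":0,"z":-40,"yaw":0},{"x":0,"y":0,"z":-85,"yaw":0},{"x":20,"y":-16,"z":-125,"yaw":0},{"x":52,"y":-42,"z":-128,"yaw":0},{"x":90,"y":-73,"z":-128,"yaw":0},{"x":128,"y":-104,"z":-128,"yaw":0},{"x":166,"y":-134,"z":-128,"yaw":0},{"x":204,"y":-165,"z":-128,"yaw":0},{"x":242,"y":-196,"z":-128,"yaw":0},{"x":280,"y":-226,"z":-128,"yaw":0}]'
python3 - <<'E'
from h import *
snap('wrist','w8'); print(rel([584,38,75]))
E
```

```text
t: 13.6
tcp_pos: [571.3, -55.8, 194.0]
tcp_rot: [[0.716, 0.698, 0.013], [0.698, -0.716, -0.007], [0.005, 0.014, -1.0]]
force: [1.0, -0.1, -0.4]
finger_gap: 0.142
[ 68.9 -54.8 118.9]
```

View pics/w8.png

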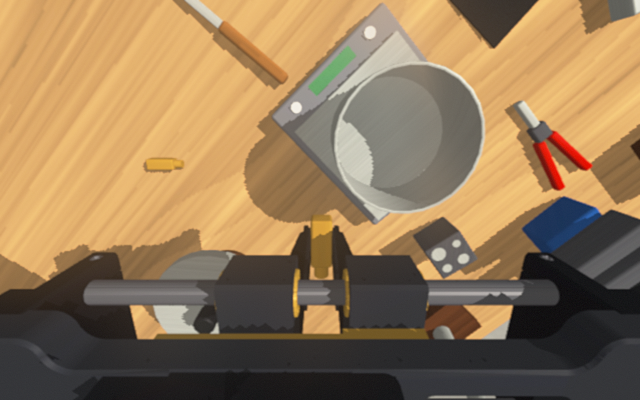

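```bash
python3 -m crank '[{"x":25,"y":-20,"z":0,"yaw":0},{"x":50,"y":-40,"z":0,"yaw":0},{"x":68,"y":-54,"z":0,"yaw":0},{"x":69,"y":-55,"z":20,"yaw":0},{"x":69,"y":-55,"z":55,"yaw":0},{"x":69,"y":-55,"z":90,"yaw":0},{"x":69,"y":-55,"z":115,"yaw":0},{"x":69,"y":-55,"z":119,"yaw":0},{"x":69,"y":-55,"z":119,"yaw":0},{"x":69,"y":-55,"z":119,"yaw":0}]'
python3 -m crank '[{"x":0,"y":0,"z":0,"yaw":0},{"x":0,"y":0,"z":0,"yaw":0},{"x":0,"y":0,"z":0,"yaw":0},{"x":0,"y":0,"z":0,"yaw":0},{"x":0,"y":0,"z":-20,"yaw":0},{"x":0,"y":0,"z":-55,"yaw":0},{"x":0,"y":0,"z":-90,"yaw":0},{"x":0,"y":0,"z":-120,"yaw":0},{"x":0,"y":0,"z":-120,"yaw":0},{"x":0,"y":0,"z":-120,"yaw":0}]' 40
python3 - <<'E'
from h import *
snap('wrist','w9'); print(rel([414,-183,80]))
E
```

```text
t: 14.65
tcp_pos: [585.4, 38.0, 77.2]
tcp_rot: [[0.713, 0.701, 0.017], [0.701, -0.713, -0.002], [0.011, 0.013, -1.0]]
force: [-0.2, 0.3, 1.1]
finger_gap: 0.144
t: 15.65
tcp_pos: [583.7, 38.2, 197.8]
tcp_rot: [[0.713, 0.701, 0.018], [0.701, -0.713, -0.002], [0.012, 0.014, -1.0]]
force: [0.8, -0.2, -0.7]
finger_gap: 0.399
[-276.7   37.9  114. ]
```

View pics/w9.png

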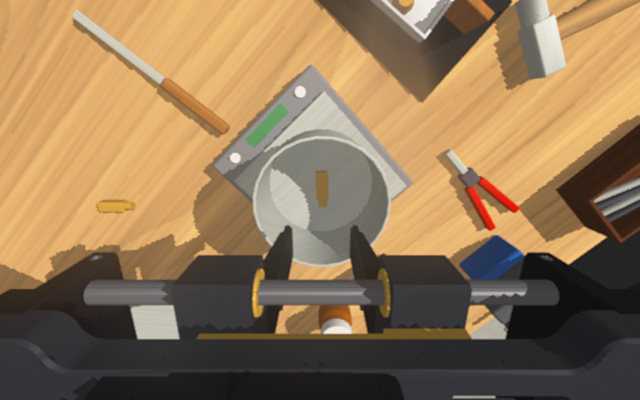

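```bash
python3 - <<'E'
from h import *
s=bot.sense(); print(np.round(s['joint_pos'],2), np.degrees(np.arctan2(s['tcp_rot'][1][0],s['tcp_rot'][0][0])))
E
```

```text
[-0.03 -0.02  1.83 -0.    1.31 -0.8 ] 44.531377394873275
```

```bash
python3 -m crank '[{"x":-40,"y":6,"z":0,"yaw":0.14},{"x":-85,"y":12,"z":0,"yaw":0.28},{"x":-130,"y":18,"z":0,"yaw":0.42},{"x":-175,"y":24,"z":0,"yaw":0.56},{"x":-220,"y":30,"z":0,"yaw":0.7},{"x":-255,"y":35,"z":0,"yaw":0.84},{"x":-277,"y":38,"z":0,"yaw":0.98},{"x":-277,"y":38,"z":10,"yaw":1.12},{"x":-277,"y":38,"z":30,"yaw":1.26},{"x":-277,"y":38,"z":50,"yaw":1.4}]'  50
python3 -m crank '[{"x":0,"y":0,"z":0,"yaw":0.12},{"x":0,"y":0,"z":0,"yaw":0.17},{"x":0,"y":0,"z":0,"yaw":0.17},{"x":0,"y":0,"z":10,"yaw":0.17},{"x":0,"y":0,"z":30,"yaw":0.17},{"x":0,"y":0,"z":30,"yaw":0.17},{"x":0,"y":0,"z":30,"yaw":0.17},{"x":0,"y":0,"z":30,"yaw":0.17},{"x":0,"y":0,"z":30,"yaw":0.17},{"x":0,"y":0,"z":30,"yaw":0.17}]'
python3 - <<'E'
from h import *
snap('wrist','w10')
E
```

```text
t: 16.7
tcp_pos: [411.8, -183.0, 141.6]
tcp_rot: [[0.808, -0.589, 0.013], [-0.589, -0.808, -0.0], [0.011, -0.008, -1.0]]
force: [-0.6, 1.0, -0.3]
finger_gap: 0.502
t: 17.7
tcp_pos: [412.6, -183.3, 112.3]
tcp_rot: [[0.697, -0.717, 0.014], [-0.717, -0.697, -0.001], [0.011, -0.01, -1.0]]
force: [-0.9, -0.5, 0.3]
finger_gap: 0.503
```

View pics/w10.png

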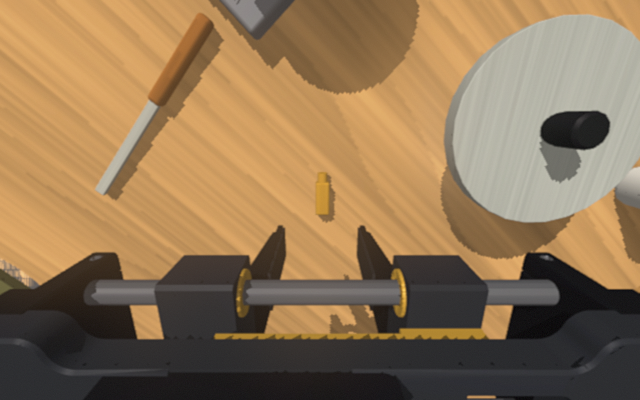

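```bash
python3 - <<'E'
from h import *
f=load('w10'); a=at(f,322.5,182,14);b=at(f,321.5,213,14);m=(a+b)/2; print(b-a,m); m[2]=5; print(rel(m))
E
```

```text
[-23.97833473 -21.92421073   0.        ] [ 413.50925545 -183.04275429   14.        ]
[ -0.5   0.2 107.2]
```

```bash
python3 -m crank '[{"x":0,"y":0,"z":30,"yaw":0},{"x":0,"y":0,"z":65,"yaw":0},{"x":0,"y":0,"z":90,"yaw":0},{"x":0,"y":0,"z":100,"yaw":0},{"x":0,"y":0,"z":106,"yaw":0},{"x":0,"y":0,"z":109,"yaw":0},{"x":0,"y":0,"z":109,"yaw":0},{"x":0,"y":0,"z":109,"yaw":0},{"x":0,"y":0,"z":109,"yaw":0},{"x":0,"y":0,"z":109,"yaw":0}]'
python3 -m crank '[{"x":0,"y":0,"z":0,"yaw":0},{"x":0,"y":0,"z":0,"yaw":0},{"x":0,"y":0,"z":0,"yaw":0},{"x":0,"y":0,"z":0,"yaw":0},{"x":0,"y":0,"z":0,"yaw":0},{"x":0,"y":0,"z":0,"yaw":0},{"x":0,"y":0,"z":-20,"yaw":0},{"x":0,"y":0,"z":-60,"yaw":0},{"x":0,"y":0,"z":-110,"yaw":0},{"x":0,"y":0,"z":-160,"yaw":0}]' 0
python3 - <<'E'
from h import *
print(rel([584,38,190]))
E
```

```text
t: 18.75
tcp_pos: [414.5, -183.6, 3.9]
tcp_rot: [[0.697, -0.717, 0.015], [-0.717, -0.697, -0.002], [0.012, -0.01, -1.0]]
force: [0.7, 0.1, 0.2]
finger_gap: 0.501
t: 19.75
tcp_pos: [411.3, -182.9, 164.9]
tcp_rot: [[0.697, -0.717, 0.014], [-0.717, -0.697, -0.001], [0.01, -0.01, -1.0]]
force: [0.2, -0.6, -0.3]
finger_gap: 0.143
[ -37.7 -278.1  -22.9]
```

```bash
python3 -m crank '[{"x":-4,"y":-30,"z":-10,"yaw":-0.12},{"x":-10,"y":-70,"z":-24,"yaw":-0.24},{"x":-16,"y":-115,"z":-24,"yaw":-0.38},{"x":-22,"y":-160,"z":-24,"yaw":-0.52},{"x":-28,"y":-205,"z":-24,"yaw":-0.66},{"x":-34,"y":-245,"z":-24,"yaw":-0.8},{"x":-37,"y":-270,"z":-24,"yaw":-0.94},{"x":-38,"y":-278,"z":-24,"yaw":-1.08},{"x":-38,"y":-278,"z":-14,"yaw":-1.2},{"x":-38,"y":-278,"z":-4,"yaw":-1.2}]'
python3 - <<'E'
from h import *
print(rel([584,38,75]))
E
```

```text
t: 20.75
tcp_pos: [584.2, 38.7, 170.6]
tcp_rot: [[0.921, 0.39, 0.014], [0.39, -0.921, -0.001], [0.013, 0.006, -1.0]]
force: [-0.3, 0.1, -0.5]
finger_gap: 0.144
[-1.6 -0.  95.6]
```

```bash
python3 -m crank '[{"x":0,"y":0,"z":30,"yaw":0},{"x":0,"y":0,"z":65,"yaw":0},{"x":0,"y":0,"z":88,"yaw":0},{"x":0,"y":0,"z":92,"yaw":0},{"x":0,"y":0,"z":92,"yaw":0},{"x":0,"y":0,"z":92,"yaw":0},{"x":0,"y":0,"z":92,"yaw":0},{"x":0,"y":0,"z":92,"yaw":0},{"x":0,"y":0,"z":92,"yaw":0},{"x":0,"y":0,"z":92,"yaw":0}]'
python3 -m crank '[{"x":0,"y":0,"z":0,"yaw":0},{"x":0,"y":0,"z":0,"yaw":0},{"x":0,"y":0,"z":0,"yaw":0},{"x":0,"y":0,"z":0,"yaw":0},{"x":0,"y":0,"z":-20,"yaw":0},{"x":0,"y":0,"z":-60,"yaw":0},{"x":0,"y":0,"z":-100,"yaw":0},{"x":0,"y":0,"z":-140,"yaw":0},{"x":0,"y":0,"z":-170,"yaw":0},{"x":0,"y":0,"z":-170,"yaw":0}]' 40
python3 - <<'E'
from h import *
snap('wrist','w11'); snap('side','s11');snap('scene','c11')
E
```

```text
t: 21.75
tcp_pos: [585.8, 38.6, 79.2]
tcp_rot: [[0.921, 0.39, 0.015], [0.39, -0.921, -0.001], [0.013, 0.006, -1.0]]
force: [0.1, -0.3, -0.5]
finger_gap: 0.142
t: 22.75
tcp_pos: [586.0, 38.7, 255.8]
tcp_rot: [[0.92, 0.39, 0.026], [0.39, -0.921, -0.001], [0.023, 0.011, -1.0]]
force: [-0.4, -0.3, 0.4]
finger_gap: 0.403
```

View pics/w11.png

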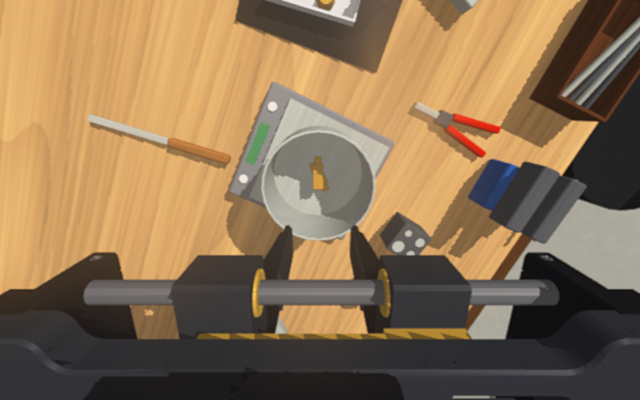

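View pics/s11.png

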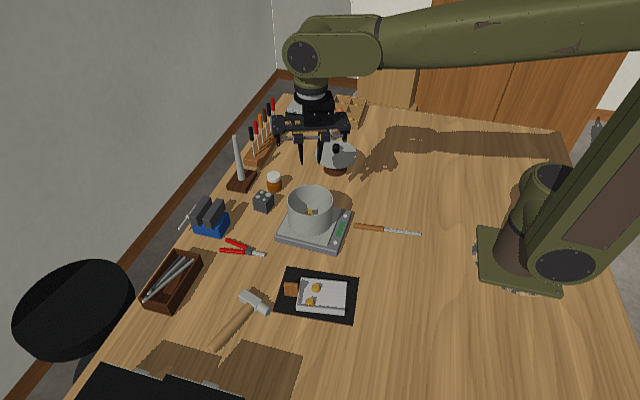

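View pics/c11.png

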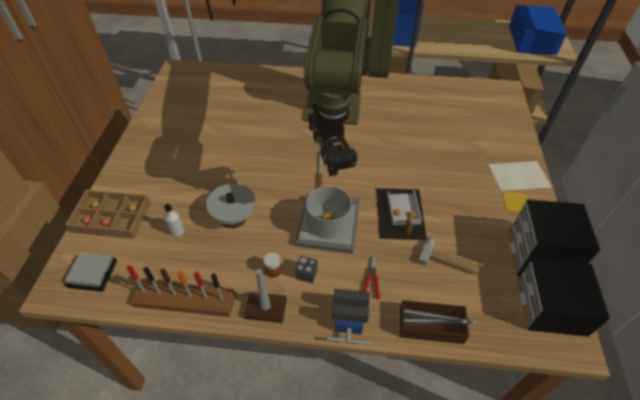

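```bash
python3 - <<'E'
from h import *
print(at(load('w3'),500.3,160.3,50)); print(rel([566,277,200]))
E
```

```text
[567.07045854 279.80593483  50.        ]
[  77.1 -226.2   47.6]
```

```bash
python3 -m crank '[{"x":8,"y":-30,"z":0,"yaw":-0.14},{"x":20,"y":-70,"z":0,"yaw":-0.28},{"x":35,"y":-112,"z":0,"yaw":-0.42},{"x":50,"y":-155,"z":0,"yaw":-0.56},{"x":65,"y":-195,"z":10,"yaw":-0.7},{"x":75,"y":-220,"z":20,"yaw":-0.84},{"x":77,"y":-226,"z":35,"yaw":-0.98},{"x":77,"y":-226,"z":47,"yaw":-1.12},{"x":77,"y":-226,"z":47,"yaw":-1.26},{"x":77,"y":-226,"z":47,"yaw":-1.32}]'
python3 - <<'E'
from h import *
f=snap('wrist','w12'); cv2.imwrite('pics/w12z.png',cv2.resize(f['img'][60:260,220:420],None,fx=3,fy=3,interpolation=cv2.INTER_CUBIC))
E
```

```text
t: 23.9
tcp_pos: [564.2, 276.4, 196.5]
tcp_rot: [[-0.154, 0.988, 0.007], [0.988, 0.154, -0.003], [-0.004, 0.007, -1.0]]
force: [-0.2, 0.3, 0.9]
finger_gap: 0.402
```

View pics/w12.png

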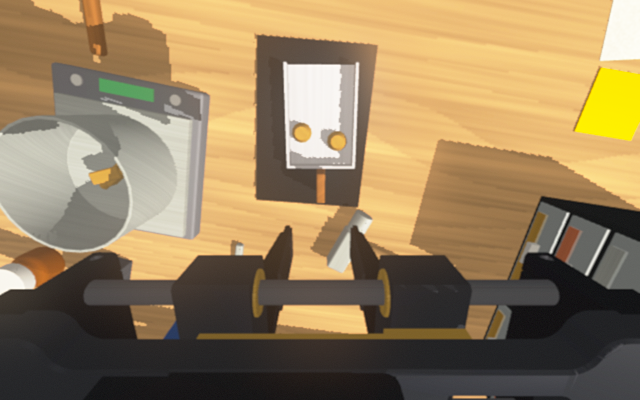

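View pics/w12z.png

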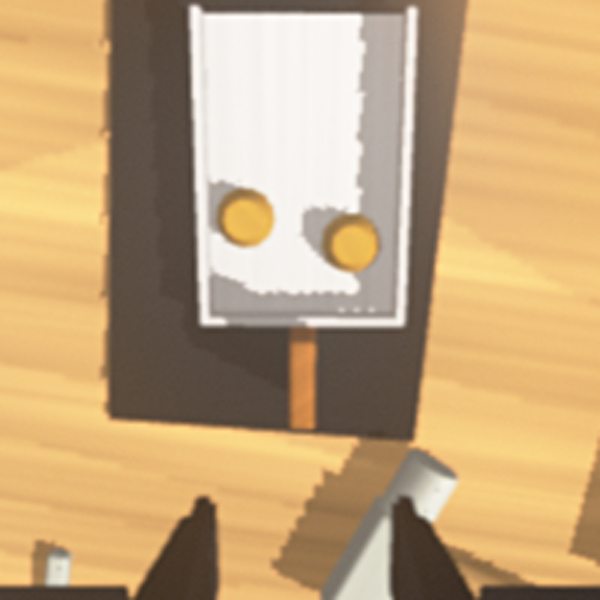

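```bash
python3 - <<'E'
from h import *
f=load('w12')
F=lambda u,v:(220+u/3,60+v/3)
a=at(f,*F(303,342),50);b=at(f,*F(302,430),50);print(a,b,np.linalg.norm(a-b))
for q in((203,325),(404,325)):print(at(f,*F(*q),20))
for q in((194,8),(413,10)):print('m',at(f,*F(*q),20))
u=np.array([np.cos(.155),np.sin(.155),0])
G=(a+b)/2+u*4; G[2]=20; print(G,rel(G))
E
```

```text
[550.12107863 274.84346218  50.        ] [585.4692684 279.9200371  50.       ] 35.71086855129526
[555.94770402 233.25718032  20.        ]
[543.0068892  316.44581813  20.        ]
m [436.20403573 215.58168564  20.        ]
m [424.30183299 297.14733441  20.        ]
[571.74721964 277.99927004  20.        ] [  1.2   6.1 177. ]
```

```bash
python3 -m crank '[{"x":1,"y":6,"z":40,"yaw":0},{"x":1,"y":6,"z":85,"yaw":0},{"x":1,"y":6,"z":125,"yaw":0},{"x":1,"y":6,"z":150,"yaw":0},{"x":1,"y":6,"z":165,"yaw":0},{"x":1,"y":6,"z":174,"yaw":0},{"x":1,"y":6,"z":177,"yaw":0},{"x":1,"y":6,"z":177,"yaw":0},{"x":1,"y":6,"z":177,"yaw":0},{"x":1,"y":6,"z":177,"yaw":0}]' 40
python3 -m crank '[{"x":0,"y":0,"z":0,"yaw":0},{"x":0,"y":0,"z":0,"yaw":0},{"x":0,"y":0,"z":0,"yaw":0},{"x":0,"y":0,"z":0,"yaw":0},{"x":0,"y":0,"z":0,"yaw":0},{"x":0,"y":0,"z":0,"yaw":0},{"x":0,"y":0,"z":0,"yaw":0},{"x":0,"y":0,"z":0,"yaw":0},{"x":0,"y":0,"z":0,"yaw":0},{"x":0,"y":0,"z":0,"yaw":0}]' 0 60
```

```text
t: 24.95
tcp_pos: [572.8, 278.2, 21.7]
tcp_rot: [[-0.154, 0.988, 0.011], [0.988, 0.154, -0.002], [-0.003, 0.01, -1.0]]
force: [0.1, 0.4, 0.8]
finger_gap: 0.403
t: 25.95
tcp_pos: [572.8, 278.2, 21.9]
tcp_rot: [[-0.154, 0.988, 0.011], [0.988, 0.154, -0.002], [-0.003, 0.01, -1.0]]
force: [0.2, -0.8, 2.2]
finger_gap: 0.102
```

```bash
python3 -m crank '[{"x":0,"y":0,"z":-3,"yaw":0},{"x":0,"y":0,"z":-8,"yaw":0},{"x":0,"y":0,"z":-15,"yaw":0},{"x":0,"y":0,"z":-24,"yaw":0},{"x":0,"y":0,"z":-34,"yaw":0},{"x":0,"y":0,"z":-44,"yaw":0},{"x":0,"y":0,"z":-54,"yaw":0},{"x":0,"y":0,"z":-63,"yaw":0},{"x":0,"y":0,"z":-70,"yaw":0},{"x":0,"y":0,"z":-75,"yaw":0}]'
python3 - <<'E'
from h import *
f=snap('side','s13'); cv2.imwrite('pics/s13z.png',cv2.resize(f['img'][130:350,190:430],None,fx=3,fy=2.7,interpolation=cv2.INTER_CUBIC))
E
```

```text
t: 26.95
tcp_pos: [572.2, 278.4, 97.8]
tcp_rot: [[-0.154, 0.988, 0.012], [0.988, 0.154, -0.001], [-0.003, 0.011, -1.0]]
force: [0.2, 0.7, -1.7]
finger_gap: 0.103
```

View pics/s13z.png

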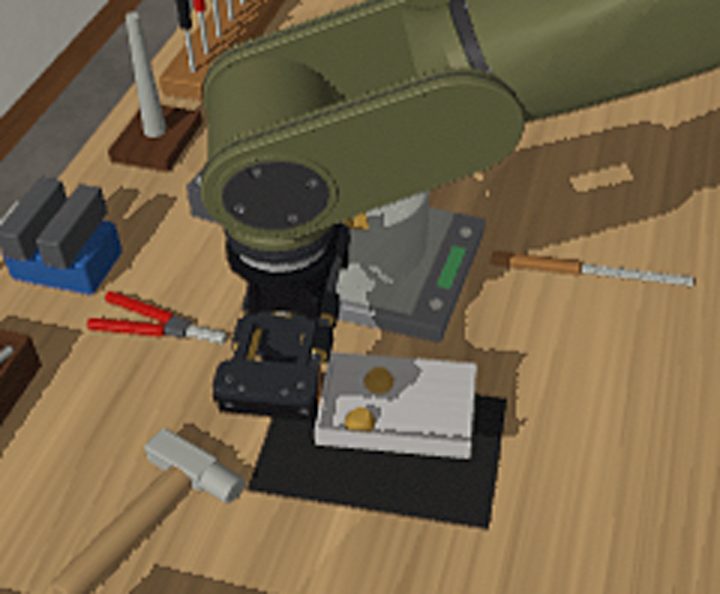

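```bash
python3 -m crank '[{"x":0,"y":0,"z":-10,"yaw":0},{"x":0,"y":0,"z":-25,"yaw":0},{"x":0,"y":3,"z":-42,"yaw":0},{"x":-3,"y":8,"z":-56,"yaw":0},{"x":-10,"y":18,"z":-66,"yaw":0},{"x":-22,"y":32,"z":-72,"yaw":0},{"x":-40,"y":48,"z":-74,"yaw":0},{"x":-62,"y":64,"z":-74,"yaw":0},{"x":-86,"y":80,"z":-74,"yaw":0},{"x":-110,"y":94,"z":-74,"yaw":0}]'
python3 -m crank '[{"x":-22,"y":8,"z":0,"yaw":0},{"x":-44,"y":15,"z":0,"yaw":0},{"x":-65,"y":21,"z":0,"yaw":0},{"x":-85,"y":25,"z":0,"yaw":0},{"x":-102,"y":28,"z":0,"yaw":0},{"x":-115,"y":29,"z":0,"yaw":0},{"x":-124,"y":29,"z":0,"yaw":0},{"x":-128,"y":29,"z":0,"yaw":0},{"x":-129,"y":29,"z":0,"yaw":0},{"x":-129,"y":29,"z":0,"yaw":0}]'
python3 - <<'E'
from h import *
f=snap('side','s14'); cv2.imwrite('pics/s14z.png',cv2.resize(f['img'][100:320,190:430],None,fx=3,fy=2.7,interpolation=cv2.INTER_CUBIC)); snap('wrist','w14')
print(rel([730,61,152]))
E
```

```text
t: 28.0
tcp_pos: [683.2, 182.4, 173.5]
tcp_rot: [[-0.153, 0.988, 0.012], [0.988, 0.153, -0.002], [-0.003, 0.012, -1.0]]
force: [0.5, 1.3, -1.8]
finger_gap: 0.104
t: 29.0
tcp_pos: [731.5, 59.9, 174.3]
tcp_rot: [[-0.154, 0.988, 0.012], [0.988, 0.154, -0.001], [-0.003, 0.012, -1.0]]
force: [0.4, -0.6, -1.6]
finger_gap: 0.103
[ 1.2 -1.6 22.3]
```

View pics/s14z.png

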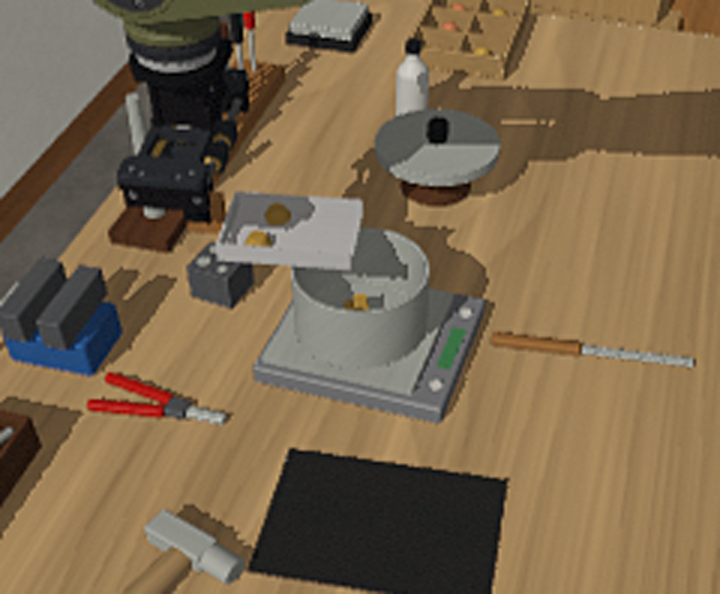

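View pics/w14.png

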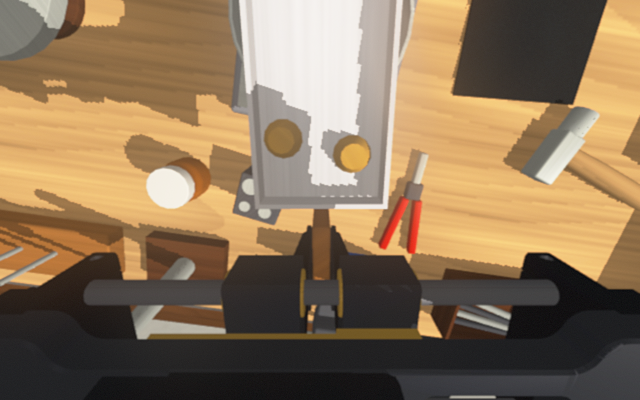

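```bash
python3 -m crank '[{"x":0,"y":-1,"z":4,"yaw":0},{"x":1,"y":-2,"z":10,"yaw":0},{"x":1,"y":-2,"z":16,"yaw":0},{"x":1,"y":-2,"z":21,"yaw":0},{"x":1,"y":-2,"z":25,"yaw":0},{"x":1,"y":-2,"z":28,"yaw":0},{"x":1,"y":-2,"z":29,"yaw":0},{"x":1,"y":-2,"z":29,"yaw":0},{"x":1,"y":-2,"z":29,"yaw":0},{"x":1,"y":-2,"z":29,"yaw":0}]'
python3 -m crank '[{"x":0,"y":0,"z":0,"yaw":0},{"x":0,"y":0,"z":0,"yaw":0},{"x":0,"y":0,"z":0,"yaw":0},{"x":0,"y":0,"z":0,"yaw":0},{"x":0,"y":0,"z":0,"yaw":0},{"x":0,"y":0,"z":0,"yaw":0},{"x":0,"y":0,"z":0,"yaw":0},{"x":0,"y":0,"z":0,"yaw":0},{"x":0,"y":0,"z":0,"yaw":0},{"x":0,"y":0,"z":0,"yaw":0}]' 0 5
python3 - <<'E'
from h import *
f=snap('side','s15'); cv2.imwrite('pics/s15z.png',cv2.resize(f['img'][100:320,190:430],None,fx=3,fy=2.7,interpolation=cv2.INTER_CUBIC)); snap('wrist','w15')
E
```

```text
t: 30.1
tcp_pos: [729.9, 60.7, 145.8]
tcp_rot: [[-0.154, 0.988, 0.013], [0.988, 0.154, -0.001], [-0.003, 0.012, -1.0]]
force: [0.1, 0.1, -0.2]
finger_gap: 0.1
t: 31.1
tcp_pos: [730.0, 60.8, 145.9]
tcp_rot: [[-0.154, 0.988, 0.013], [0.988, 0.154, -0.001], [-0.003, 0.013, -1.0]]
force: [0.7, -0.1, 0.9]
finger_gap: 0.108
```

View pics/s15z.png

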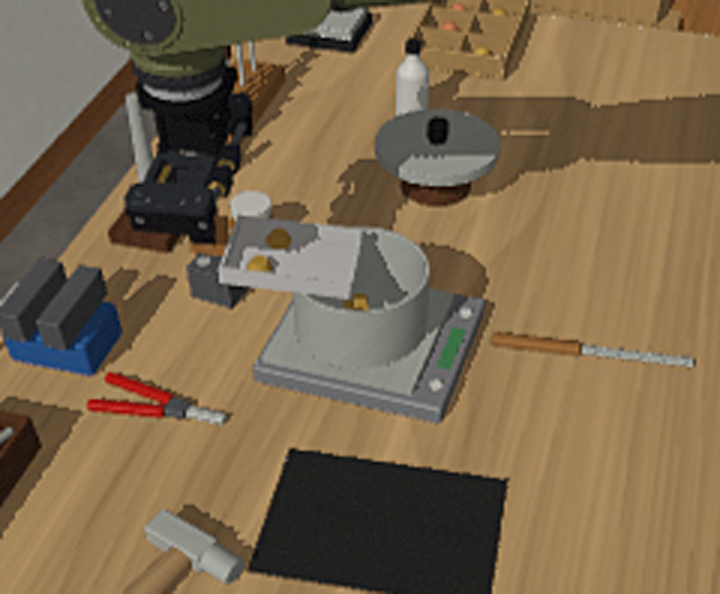

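View pics/w15.png

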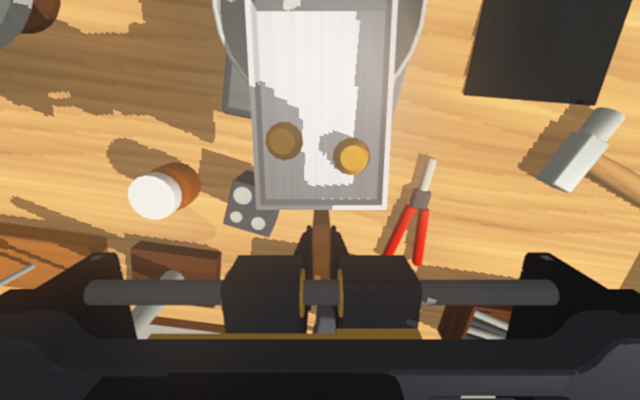

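```bash
python3 -m crank '[{"x":0,"y":-3,"z":-5,"yaw":0},{"x":0,"y":-6,"z":-10,"yaw":0},{"x":0,"y":-9,"z":-15,"yaw":0},{"x":0,"y":-11,"z":-19,"yaw":0},{"x":0,"y":-14,"z":-22,"yaw":0},{"x":0,"y":-16,"z":-25,"yaw":0},{"x":0,"y":-19,"z":-28,"yaw":0},{"x":0,"y":-21,"z":-31,"yaw":0},{"x":0,"y":-21,"z":-31,"yaw":0},{"x":0,"y":-21,"z":-31,"yaw":0}]' 0 4
python3 - <<'E'
from h import *
f=snap('side','s16'); cv2.imwrite('pics/s16z.png',cv2.resize(f['img'][100:320,190:430],None,fx=3,fy=2.7,interpolation=cv2.INTER_CUBIC)); snap('wrist','w16')
E
```

```text
t: 32.2
tcp_pos: [708.8, 57.5, 176.8]
tcp_rot: [[-0.154, 0.988, 0.013], [0.988, 0.154, -0.001], [-0.003, 0.013, -1.0]]
force: [-0.7, 0.5, -0.2]
finger_gap: 0.104
```

View pics/s16z.png

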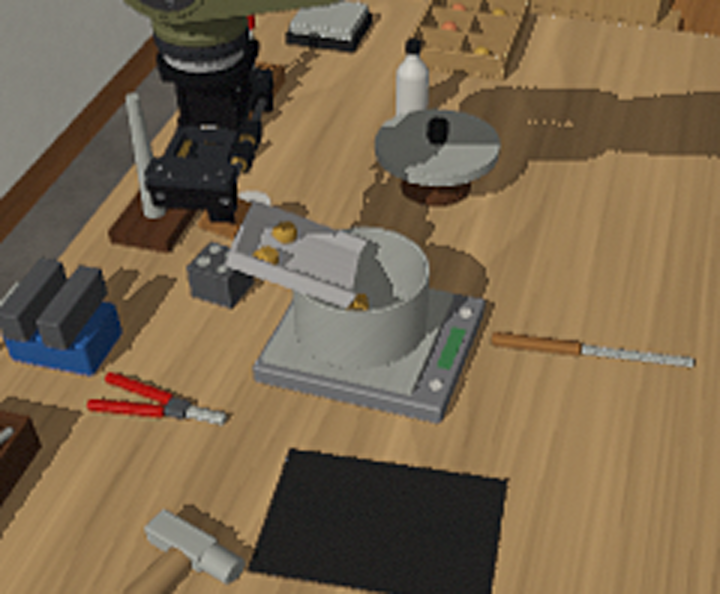

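Works well: tray tilts controlled on the rim (~25–30°), buttons still on it. Continue.

```bash
python3 -m crank '[{"x":0,"y":-4,"z":-4,"yaw":0},{"x":0,"y":-7,"z":-7,"yaw":0},{"x":0,"y":-10,"z":-10,"yaw":0},{"x":0,"y":-12,"z":-12,"yaw":0},{"x":0,"y":-15,"z":-15,"yaw":0},{"x":0,"y":-18,"z":-17,"yaw":0},{"x":0,"y":-21,"z":-20,"yaw":0},{"x":0,"y":-23,"z":-22,"yaw":0},{"x":0,"y":-23,"z":-22,"yaw":0},{"x":0,"y":-23,"z":-22,"yaw":0}]' 0 4
python3 - <<'E'
from h import *
f=snap('side','s17'); cv2.imwrite('pics/s17z.png',cv2.resize(f['img'][100:320,190:430],None,fx=3,fy=2.7,interpolation=cv2.INTER_CUBIC)); snap('wrist','w17')
E
```

```text
t: 33.3
tcp_pos: [685.9, 54.0, 198.5]
tcp_rot: [[-0.154, 0.988, 0.013], [0.988, 0.154, -0.001], [-0.003, 0.013, -1.0]]
force: [0.3, -0.0, 0.2]
finger_gap: 0.106
```

View pics/s17z.png

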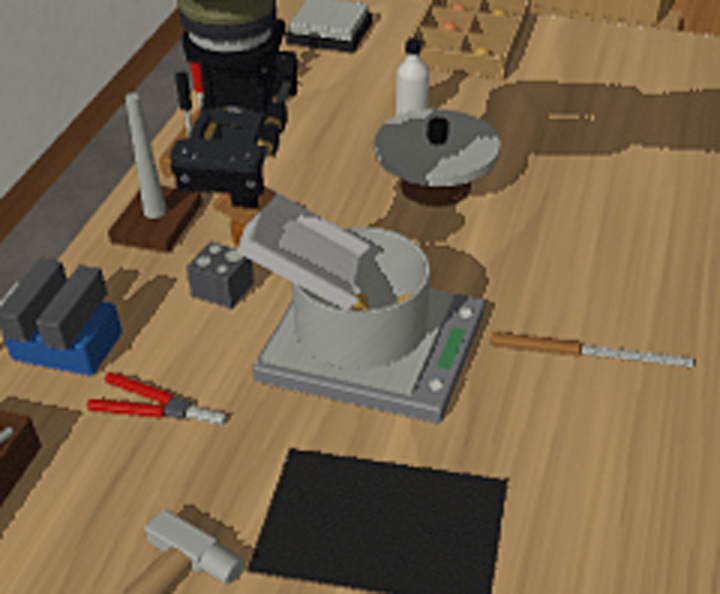

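View pics/w17.png

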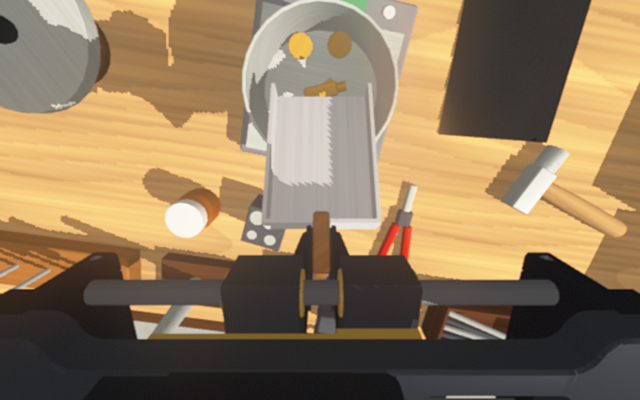

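```bash
python3 -m crank '[{"x":0,"y":4,"z":4,"yaw":0},{"x":0,"y":9,"z":9,"yaw":0},{"x":0,"y":14,"z":14,"yaw":0},{"x":0,"y":18,"z":18,"yaw":0},{"x":0,"y":23,"z":22,"yaw":0},{"x":0,"y":27,"z":27,"yaw":0},{"x":0,"y":31,"z":32,"yaw":0},{"x":0,"y":34,"z":36,"yaw":0},{"x":0,"y":37,"z":41,"yaw":0},{"x":0,"y":40,"z":46,"yaw":0}]' 0 4
python3 -m crank '[{"x":0,"y":1,"z":3,"yaw":0},{"x":0,"y":2,"z":6,"yaw":0},{"x":0,"y":3,"z":9,"yaw":0},{"x":0,"y":4,"z":12,"yaw":0},{"x":0,"y":4,"z":14,"yaw":0},{"x":0,"y":4,"z":15,"yaw":0},{"x":0,"y":4,"z":16,"yaw":0},{"x":0,"y":4,"z":16,"yaw":0},{"x":0,"y":4,"z":16,"yaw":0},{"x":0,"y":4,"z":16,"yaw":0}]' 0 4
python3 - <<'E'
from h import *
f=snap('side','s18'); cv2.imwrite('pics/s18z.png',cv2.resize(f['img'][100:320,190:430],None,fx=3,fy=2.7,interpolation=cv2.INTER_CUBIC)); snap('wrist','w18')
E
```

```text
t: 34.4
tcp_pos: [726.2, 60.2, 152.3]
tcp_rot: [[-0.154, 0.988, 0.013], [0.988, 0.154, -0.001], [-0.003, 0.012, -1.0]]
force: [-0.2, -0.7, -0.5]
finger_gap: 0.103
t: 35.4
tcp_pos: [730.3, 60.9, 136.4]
tcp_rot: [[-0.154, 0.988, 0.013], [0.988, 0.154, -0.001], [-0.003, 0.012, -1.0]]
force: [0.3, -0.4, 0.2]
finger_gap: 0.107
```

View pics/s18z.png

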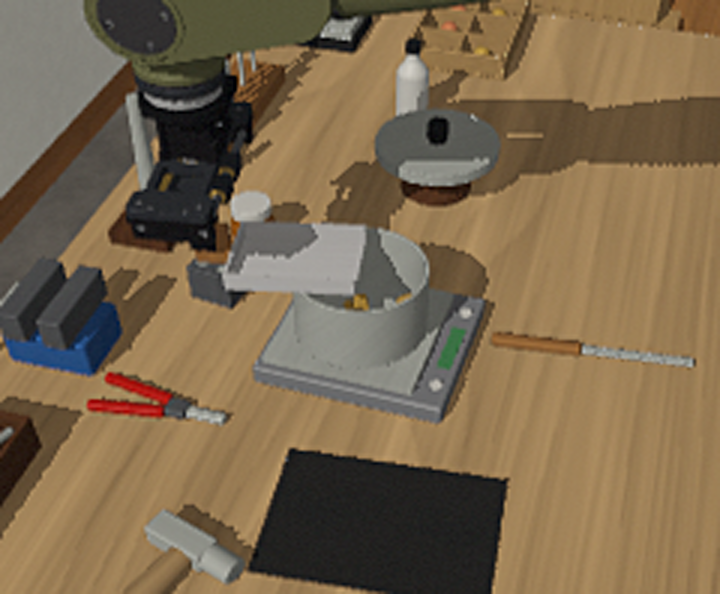

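View pics/w18.png

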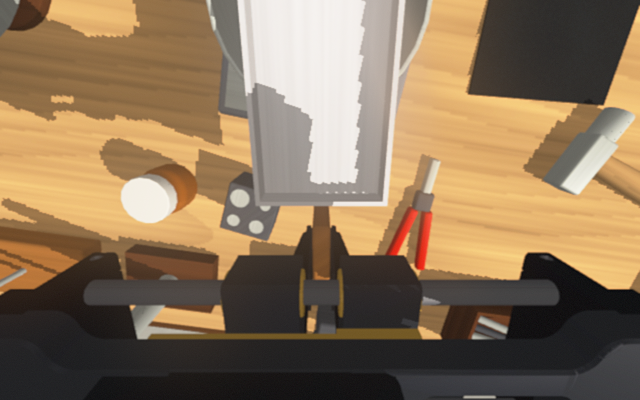

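```bash
python3 -m crank '[{"x":0,"y":0,"z":0,"yaw":0},{"x":0,"y":0,"z":0,"yaw":0},{"x":0,"y":0,"z":0,"yaw":0},{"x":0,"y":0,"z":0,"yaw":0},{"x":0,"y":0,"z":-5,"yaw":0},{"x":0,"y":0,"z":-15,"yaw":0},{"x":0,"y":0,"z":-25,"yaw":0},{"x":0,"y":0,"z":-35,"yaw":0},{"x":0,"y":0,"z":-40,"yaw":0},{"x":0,"y":0,"z":-40,"yaw":0}]' 0 60
python3 -m crank '[{"x":10,"y":-3,"z":0,"yaw":0},{"x":30,"y":-9,"z":0,"yaw":0},{"x":55,"y":-20,"z":0,"yaw":0},{"x":85,"y":-35,"z":0,"yaw":0},{"x":115,"y":-52,"z":0,"yaw":0},{"x":145,"y":-70,"z":0,"yaw":0},{"x":175,"y":-88,"z":0,"yaw":0},{"x":200,"y":-105,"z":0,"yaw":0},{"x":220,"y":-120,"z":0,"yaw":0},{"x":227,"y":-129,"z":0,"yaw":0}]'
python3 - <<'E'
from h import *
f=snap('side','s19'); cv2.imwrite('pics/s19z.png',cv2.resize(f['img'][100:350,190:430],None,fx=3,fy=2.4,interpolation=cv2.INTER_CUBIC)); snap('wrist','w19')
print(rel([568,265.5,23]))
E
```

```text
t: 36.5
tcp_pos: [730.6, 60.9, 178.4]
tcp_rot: [[-0.154, 0.988, 0.016], [0.988, 0.154, -0.001], [-0.004, 0.015, -1.0]]
force: [0.6, 0.0, -1.3]
finger_gap: 0.104
t: 37.5
tcp_pos: [565.4, 267.8, 175.0]
tcp_rot: [[-0.157, 0.987, 0.014], [0.988, 0.157, -0.001], [-0.003, 0.014, -1.0]]
force: [0.2, -0.1, -0.4]
finger_gap: 0.105
[ -0.7  -0.7 152.3]
```

View pics/s19z.png

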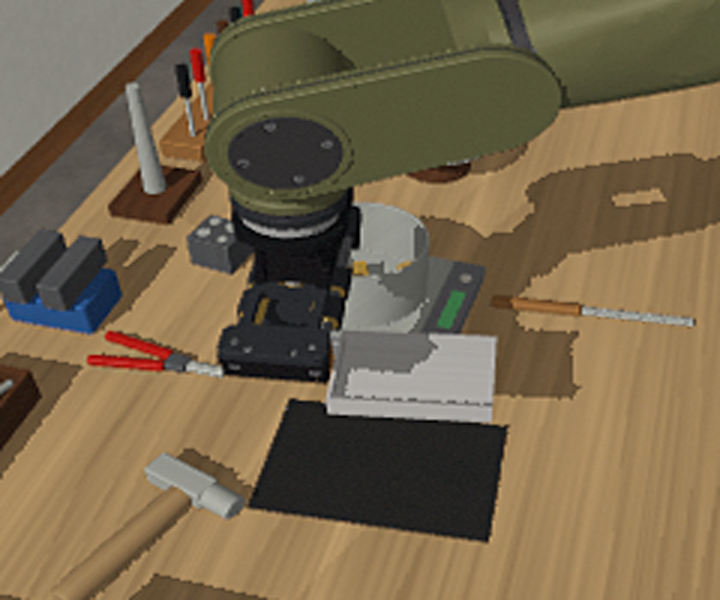

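View pics/w19.png

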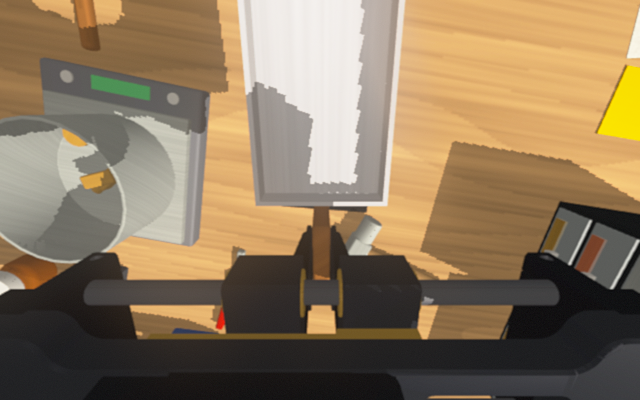

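```bash
python3 -m crank '[{"x":-1,"y":-1,"z":10,"yaw":0},{"x":-1,"y":-1,"z":30,"yaw":0},{"x":-1,"y":-1,"z":55,"yaw":0},{"x":-1,"y":-1,"z":80,"yaw":0},{"x":-1,"y":-1,"z":105,"yaw":0},{"x":-1,"y":-1,"z":125,"yaw":0},{"x":-1,"y":-1,"z":138,"yaw":0},{"x":-1,"y":-1,"z":146,"yaw":0},{"x":-1,"y":-1,"z":149,"yaw":0},{"x":-1,"y":-1,"z":149,"yaw":0}]'
python3 -m crank '[{"x":0,"y":0,"z":0,"yaw":0},{"x":0,"y":0,"z":0,"yaw":0},{"x":0,"y":0,"z":1,"yaw":0},{"x":0,"y":0,"z":2,"yaw":0},{"x":0,"y":0,"z":3,"yaw":0},{"x":0,"y":0,"z":4,"yaw":0},{"x":0,"y":0,"z":5,"yaw":0},{"x":0,"y":0,"z":5,"yaw":0},{"x":0,"y":0,"z":5,"yaw":0},{"x":0,"y":0,"z":5,"yaw":0}]' 0 4
```

```text
t: 38.6
tcp_pos: [568.1, 265.1, 26.5]
tcp_rot: [[-0.157, 0.988, 0.015], [0.988, 0.157, -0.001], [-0.004, 0.015, -1.0]]
force: [0.9, 1.1, -0.3]
finger_gap: 0.101
t: 39.6
tcp_pos: [569.2, 265.4, 22.8]
tcp_rot: [[-0.157, 0.988, 0.017], [0.988, 0.157, -0.001], [-0.003, 0.017, -1.0]]
force: [0.6, -0.2, 5.3]
finger_gap: 0.104
```

```bash
python3 -m crank '[{"x":0,"y":0,"z":0,"yaw":0},{"x":0,"y":0,"z":0,"yaw":0},{"x":0,"y":0,"z":0,"yaw":0},{"x":0,"y":0,"z":0,"yaw":0},{"x":0,"y":0,"z":-20,"yaw":0},{"x":0,"y":0,"z":-55,"yaw":0},{"x":0,"y":0,"z":-95,"yaw":0},{"x":0,"y":0,"z":-140,"yaw":0},{"x":0,"y":0,"z":-180,"yaw":0},{"x":0,"y":0,"z":-200,"yaw":0}]' 40 25
python3 - <<'E'
from h import *
f=snap('side','s20'); cv2.imwrite('pics/s20z.png',cv2.resize(f['img'][100:350,190:430],None,fx=3,fy=2.4,interpolation=cv2.INTER_CUBIC)); snap('wrist','w20')
E
```

```text
t: 40.6
tcp_pos: [567.2, 266.1, 227.8]
tcp_rot: [[-0.157, 0.987, 0.023], [0.988, 0.157, 0.002], [-0.002, 0.023, -1.0]]
force: [0.1, -0.4, -0.4]
finger_gap: 0.398
```

View pics/s20z.png

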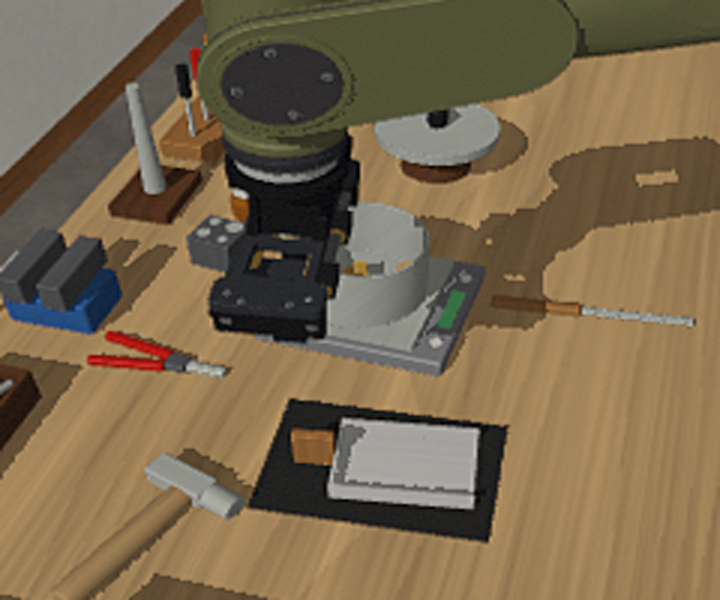

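View pics/w20.png

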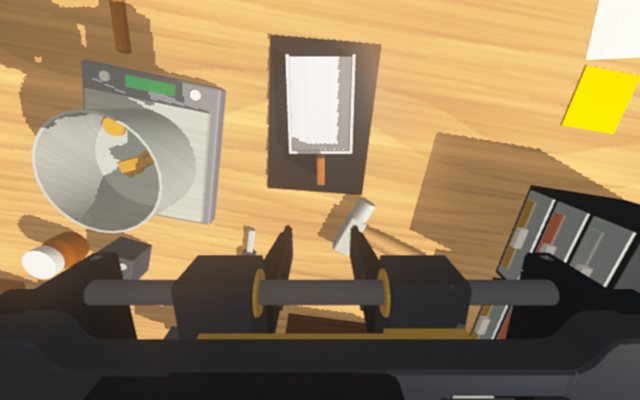

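```bash
python3 -m crank '[{"x":-40,"y":-5,"z":0,"yaw":0.05},{"x":-85,"y":-11,"z":0,"yaw":0.1},{"x":-132,"y":-18,"z":0,"yaw":0.157},{"x":-180,"y":-24,"z":0,"yaw":0.157},{"x":-228,"y":-31,"z":0,"yaw":0.157},{"x":-276,"y":-37,"z":0,"yaw":0.157},{"x":-324,"y":-44,"z":0,"yaw":0.157},{"x":-372,"y":-51,"z":0,"yaw":0.157},{"x":-420,"y":-57,"z":0,"yaw":0.157},{"x":-466,"y":-64,"z":0,"yaw":0.157}]' 70
python3 - <<'E'
from h import *
print(rel([578,-252.5,226]))
E
```

```text
t: 41.7
tcp_pos: [576.2, -205.6, 223.9]
tcp_rot: [[0.0, 1.0, 0.021], [1.0, -0.0, 0.004], [0.004, 0.021, -1.0]]
force: [1.3, 0.1, -0.0]
finger_gap: 0.703
[-46.9   1.8  -2.3]
```

```bash
python3 -m crank '[{"x":-25,"y":2,"z":0,"yaw":0},{"x":-42,"y":2,"z":0,"yaw":0},{"x":-47,"y":2,"z":0,"yaw":0},{"x":-47,"y":2,"z":0,"yaw":0},{"x":-47,"y":2,"z":0,"yaw":0},{"x":-47,"y":2,"z":0,"yaw":0},{"x":-47,"y":2,"z":0,"yaw":0},{"x":-47,"y":2,"z":0,"yaw":0},{"x":-47,"y":2,"z":0,"yaw":0},{"x":-47,"y":2,"z":0,"yaw":0}]'
python3 - <<'E'
from h import *
snap('wrist','w21');f=snap('scene','c21');snap('side','s21')
cv2.imwrite('pics/c21z.png',cv2.resize(f['img'][60:340,40:600],None,fx=1.42,fy=2.0,interpolation=cv2.INTER_CUBIC))
E
```

```text
t: 42.7
tcp_pos: [578.3, -252.5, 223.8]
tcp_rot: [[-0.0, 1.0, 0.022], [1.0, 0.0, 0.004], [0.004, 0.022, -1.0]]
force: [-0.9, -0.1, -0.8]
finger_gap: 0.7
```

View pics/w21.png

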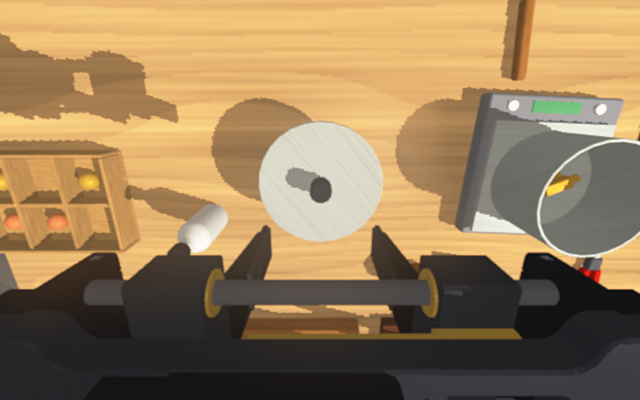

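View pics/c21z.png

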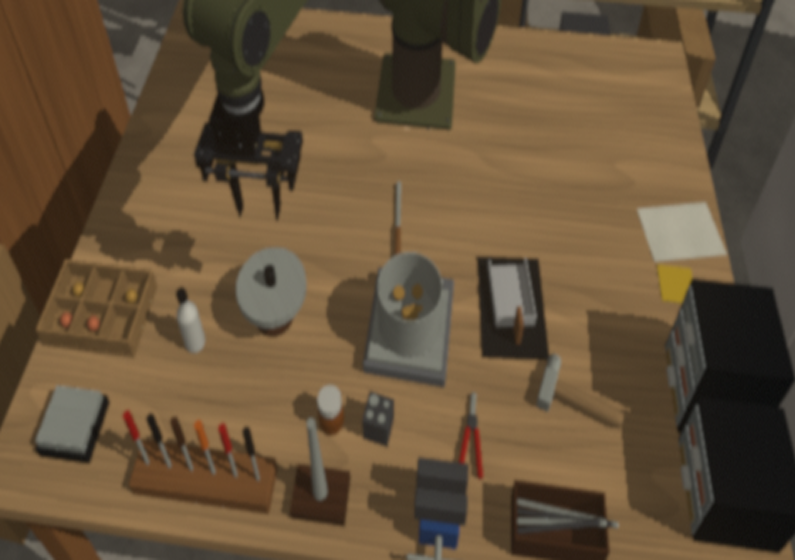

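View pics/s21.png

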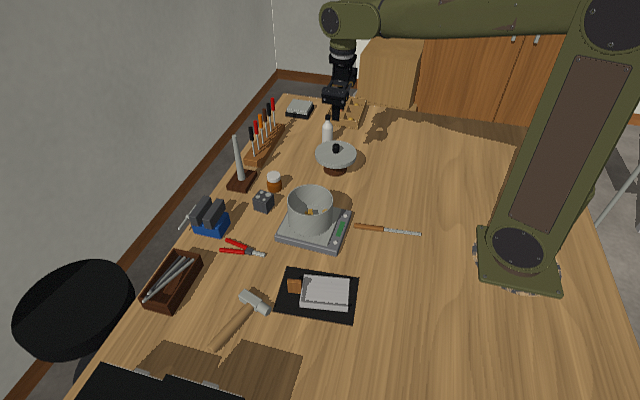

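```bash
python3 -m crank '[{"x":0,"y":0,"z":30,"yaw":0},{"x":0,"y":-1,"z":70,"yaw":0},{"x":0,"y":-2,"z":100,"yaw":0},{"x":0,"y":-3,"z":120,"yaw":0},{"x":-1,"y":-3,"z":131,"yaw":0},{"x":-1,"y":-3,"z":137,"yaw":0},{"x":-1,"y":-3,"z":138,"yaw":0},{"x":-1,"y":-3,"z":138,"yaw":0},{"x":-1,"y":-3,"z":138,"yaw":0},{"x":-1,"y":-3,"z":138,"yaw":0}]' 60
python3 -m crank '[{"x":0,"y":0,"z":0,"yaw":0},{"x":0,"y":0,"z":0,"yaw":0},{"x":0,"y":0,"z":0,"yaw":0},{"x":0,"y":0,"z":0,"yaw":0},{"x":0,"y":0,"z":0,"yaw":0},{"x":0,"y":0,"z":0,"yaw":0},{"x":0,"y":0,"z":0,"yaw":0},{"x":0,"y":0,"z":0,"yaw":0},{"x":0,"y":0,"z":0,"yaw":0},{"x":0,"y":0,"z":0,"yaw":0}]' 0 25
```

```text
t: 43.85
tcp_pos: [578.8, -253.5, 87.0]
tcp_rot: [[0.0, 1.0, 0.023], [1.0, -0.0, 0.003], [0.003, 0.023, -1.0]]
force: [-0.5, -0.0, 0.2]
finger_gap: 0.605
t: 44.85
tcp_pos: [578.8, -253.4, 86.9]
tcp_rot: [[0.0, 1.0, 0.023], [1.0, -0.0, 0.003], [0.003, 0.023, -1.0]]
force: [0.0, 0.5, 0.2]
finger_gap: 0.245
```

```bash
python3 -m crank '[{"x":0,"y":0,"z":-8,"yaw":0},{"x":0,"y":0,"z":-22,"yaw":0},{"x":0,"y":0,"z":-42,"yaw":0},{"x":2,"y":0,"z":-64,"yaw":0},{"x":10,"y":0,"z":-84,"yaw":0},{"x":28,"y":0,"z":-96,"yaw":0},{"x":52,"y":1,"z":-100,"yaw":0},{"x":82,"y":2,"z":-100,"yaw":0},{"x":115,"y":3,"z":-100,"yaw":0},{"x":148,"y":4,"z":-100,"yaw":0}]'
python3 -m crank '[{"x":33,"y":1,"z":0,"yaw":0},{"x":64,"y":2,"z":0,"yaw":0},{"x":92,"y":2,"z":0,"yaw":0},{"x":114,"y":2,"z":0,"yaw":0},{"x":130,"y":2,"z":0,"yaw":0},{"x":138,"y":2,"z":0,"yaw":0},{"x":140,"y":2,"z":0,"yaw":0},{"x":140,"y":2,"z":0,"yaw":0},{"x":140,"y":2,"z":0,"yaw":0},{"x":140,"y":2,"z":0,"yaw":0}]'
python3 - <<'E'
from h import *
f=snap('side','s22'); cv2.imwrite('pics/s22z.png',cv2.resize(f['img'][100:280,230:400],None,fx=4,fy=3.3,interpolation=cv2.INTER_CUBIC)); snap('wrist','w22'); f=snap('scene','c22');cv2.imwrite('pics/c22z.png',cv2.resize(f['img'][150:260,270:400],None,fx=5,fy=5,interpolation=cv2.INTER_CUBIC))
print(rel([585,37.5,150]))
E
```

```text
t: 45.85
tcp_pos: [580.2, -103.7, 187.9]
tcp_rot: [[0.0, 1.0, 0.023], [1.0, -0.0, 0.003], [0.003, 0.023, -1.0]]
force: [0.8, 0.8, -1.8]
finger_gap: 0.243
t: 46.85
tcp_pos: [582.2, 35.5, 188.4]
tcp_rot: [[0.001, 1.0, 0.023], [1.0, -0.001, 0.003], [0.003, 0.023, -1.0]]
force: [-0.2, 0.7, -1.9]
finger_gap: 0.247
[ 1.6  1.9 38.5]
```

View pics/s22z.png

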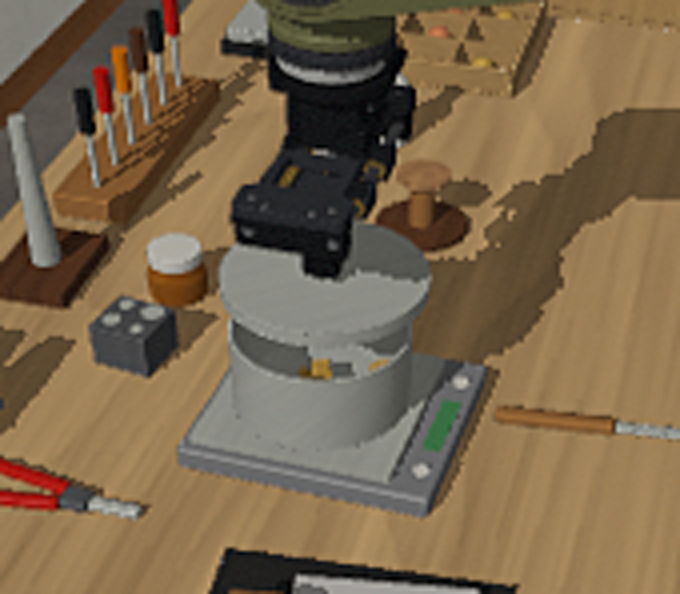

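View pics/c22z.png

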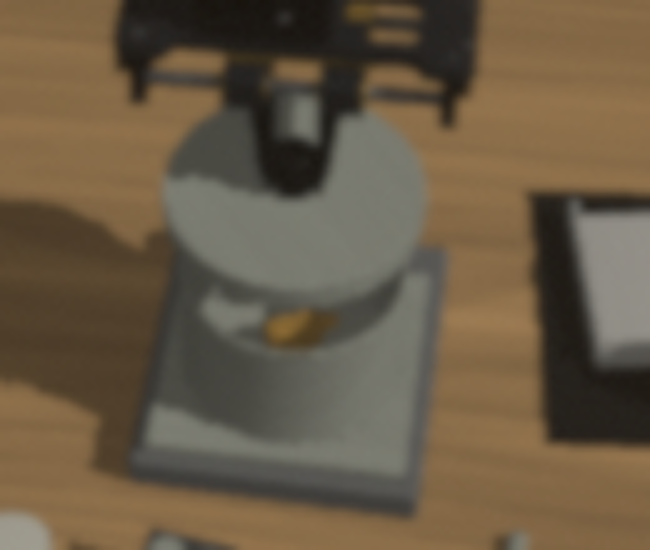

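```bash
python3 -m crank '[{"x":1,"y":1,"z":5,"yaw":0},{"x":1.6,"y":1.9,"z":13,"yaw":0},{"x":1.6,"y":1.9,"z":22,"yaw":0},{"x":1.6,"y":1.9,"z":30,"yaw":0},{"x":1.6,"y":1.9,"z":36,"yaw":0},{"x":1.6,"y":1.9,"z":40,"yaw":0},{"x":1.6,"y":1.9,"z":41,"yaw":0},{"x":1.6,"y":1.9,"z":41,"yaw":0},{"x":1.6,"y":1.9,"z":41,"yaw":0},{"x":1.6,"y":1.9,"z":41,"yaw":0}]'
python3 - <<'E'
from h import *
f=snap('side','s23'); cv2.imwrite('pics/s23z.png',cv2.resize(f['img'][160:270,260:370],None,fx=5.4,fy=5.4,interpolation=cv2.INTER_CUBIC)); f=snap('scene','c23');cv2.imwrite('pics/c23z.png',cv2.resize(f['img'][150:260,270:400],None,fx=5,fy=5,interpolation=cv2.INTER_CUBIC))
E
```

```text
t: 48.0
tcp_pos: [585.4, 37.5, 148.0]
tcp_rot: [[0.001, 1.0, 0.024], [1.0, -0.001, 0.003], [0.003, 0.024, -1.0]]
force: [-0.4, 0.6, -1.1]
finger_gap: 0.248
```

View pics/s23z.png

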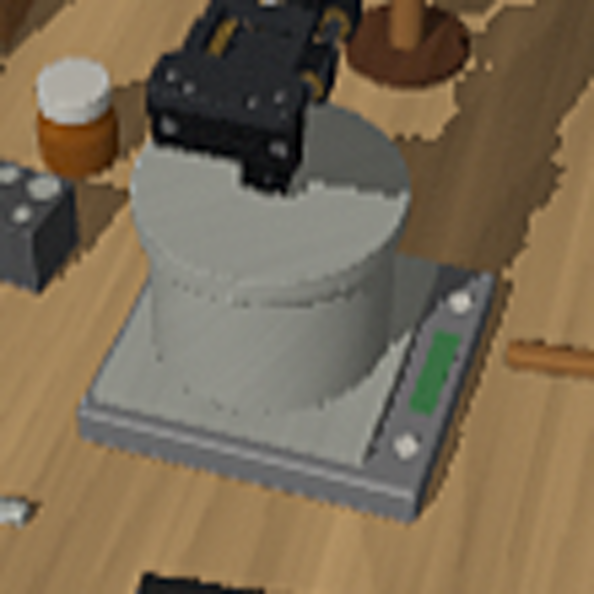

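View pics/c23z.png

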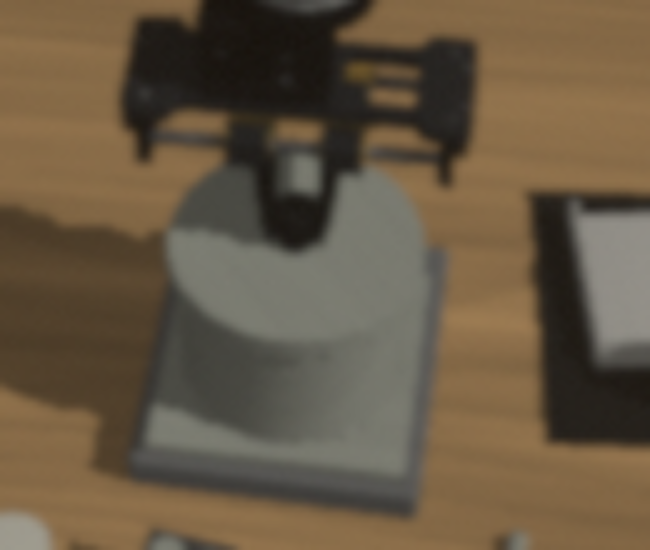

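```bash
python3 -m crank '[{"x":0,"y":0,"z":2,"yaw":0},{"x":0,"y":0,"z":4,"yaw":0},{"x":0,"y":0,"z":6,"yaw":0},{"x":0,"y":0,"z":8,"yaw":0},{"x":0,"y":0,"z":10,"yaw":0},{"x":0,"y":0,"z":11,"yaw":0},{"x":0,"y":0,"z":12,"yaw":0},{"x":0,"y":0,"z":12,"yaw":0},{"x":0,"y":0,"z":12,"yaw":0},{"x":0,"y":0,"z":12,"yaw":0}]'
python3 -m crank '[{"x":0,"y":0,"z":1,"yaw":0},{"x":0,"y":0,"z":2,"yaw":0},{"x":0,"y":0,"z":3,"yaw":0},{"x":0,"y":0,"z":4,"yaw":0},{"x":0,"y":0,"z":5,"yaw":0},{"x":0,"y":0,"z":5,"yaw":0},{"x":0,"y":0,"z":5,"yaw":0},{"x":0,"y":0,"z":5,"yaw":0},{"x":0,"y":0,"z":5,"yaw":0},{"x":0,"y":0,"z":5,"yaw":0}]'
```

```text
t: 49.1
tcp_pos: [585.7, 37.5, 136.0]
tcp_rot: [[0.001, 1.0, 0.024], [1.0, -0.001, 0.003], [0.003, 0.024, -1.0]]
force: [-0.4, -0.6, -0.8]
finger_gap: 0.241
t: 50.1
tcp_pos: [585.8, 37.6, 131.0]
tcp_rot: [[0.001, 1.0, 0.024], [1.0, -0.001, 0.003], [0.003, 0.024, -1.0]]
force: [0.6, -0.0, -1.0]
finger_gap: 0.246
```

```bash
python3 -m crank '[{"x":0,"y":0,"z":0.5,"yaw":0},{"x":0,"y":0,"z":1,"yaw":0},{"x":0,"y":0,"z":1.5,"yaw":0},{"x":0,"y":0,"z":2,"yaw":0},{"x":0,"y":0,"z":2,"yaw":0},{"x":0,"y":0,"z":2,"yaw":0},{"x":0,"y":0,"z":2,"yaw":0},{"x":0,"y":0,"z":2,"yaw":0},{"x":0,"y":0,"z":2,"yaw":0},{"x":0,"y":0,"z":2,"yaw":0}]'
```

```text
t: 51.1
tcp_pos: [586.2, 37.5, 130.9]
tcp_rot: [[0.001, 1.0, 0.025], [1.0, -0.001, 0.003], [0.003, 0.025, -1.0]]
force: [-4.3, -0.2, 7.4]
finger_gap: 0.245
```

Contact at the seated height (TCP 131, as predicted). Release and rise.

```bash
python3 -m crank '[{"x":0,"y":0,"z":-1,"yaw":0},{"x":0,"y":0,"z":-1,"yaw":0},{"x":0,"y":0,"z":-1,"yaw":0},{"x":0,"y":0,"z":-1,"yaw":0},{"x":0,"y":0,"z":-1,"yaw":0},{"x":0,"y":0,"z":-1,"yaw":0},{"x":0,"y":-2,"z":-20,"yaw":0},{"x":0,"y":0,"z":-60,"yaw":0},{"x":0,"y":0,"z":-110,"yaw":0},{"x":0,"y":0,"z":-150,"yaw":0}]' 70
python3 -m crank '[{"x":0,"y":-20,"z":0,"yaw":0},{"x":0,"y":-60,"z":0,"yaw":0},{"x":0,"y":-100,"z":0,"yaw":0},{"x":0,"y":-140,"z":0,"yaw":0},{"x":0,"y":-160,"z":0,"yaw":0},{"x":0,"y":-160,"z":0,"yaw":0},{"x":0,"y":-160,"z":0,"yaw":0},{"x":0,"y":-160,"z":0,"yaw":0},{"x":0,"y":-160,"z":0,"yaw":0},{"x":0,"y":-160,"z":0,"yaw":0}]' 70
python3 - <<'E'
from h import *
f=snap('side','s24'); cv2.imwrite('pics/s24z.png',cv2.resize(f['img'][160:330,250:370],None,fx=4,fy=3.5,interpolation=cv2.INTER_CUBIC)); f=snap('scene','c24');cv2.imwrite('pics/c24z.png',cv2.resize(f['img'][60:340,40:600],None,fx=1.42,fy=2,interpolation=cv2.INTER_CUBIC));snap('wrist','w24')
E
```

```text
t: 52.1
tcp_pos: [582.6, 37.1, 283.5]
tcp_rot: [[0.001, 1.0, 0.027], [1.0, -0.001, 0.003], [0.003, 0.027, -1.0]]
force: [0.5, -1.2, 0.5]
finger_gap: 0.704
t: 53.1
tcp_pos: [423.2, 37.2, 278.9]
tcp_rot: [[0.001, 1.0, 0.026], [1.0, -0.001, 0.003], [0.003, 0.026, -1.0]]
force: [0.1, 0.1, -0.1]
finger_gap: 0.7
```

View pics/s24z.png

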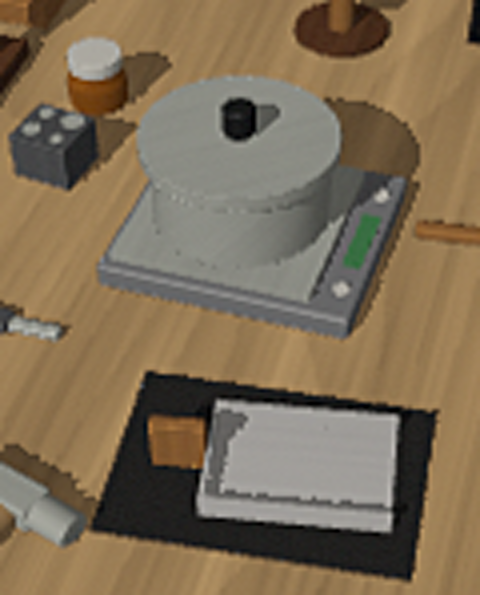

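View pics/c24z.png

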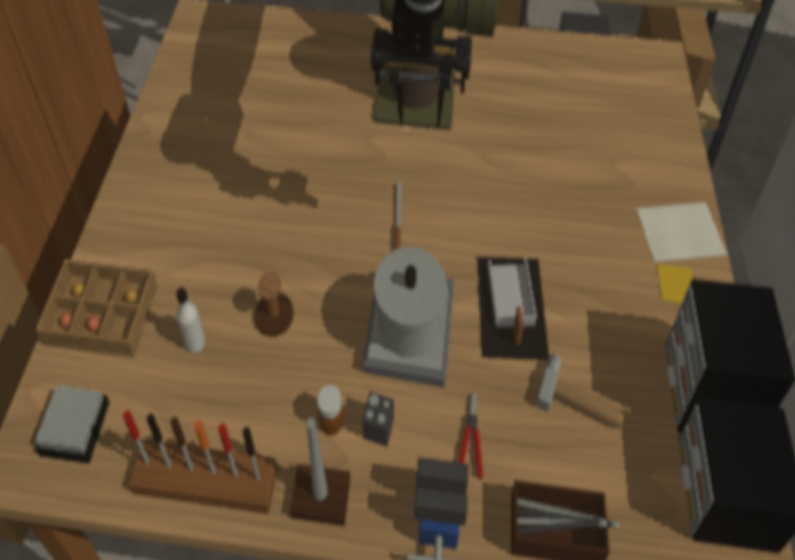

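View pics/w24.png

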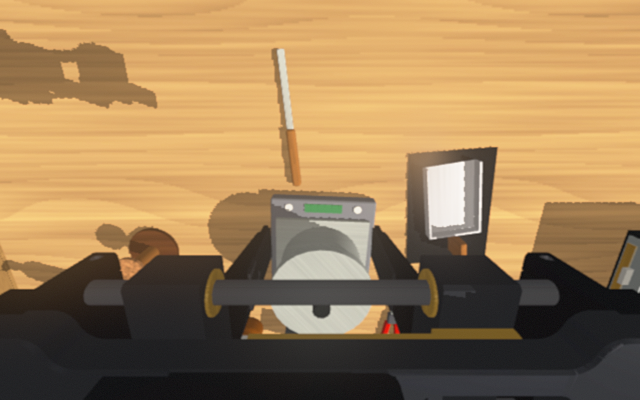

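```bash
python3 - <<'E'
from h import *
a=load('side0')['img'];b=load('s24')['img']
def knob(i):
    r=i[180:200,295:325].astype(int).max(2)<50; y,x=np.nonzero(r); return x.mean()+295,y.mean()+180,r.sum()
print(knob(a),knob(b))
A=cv2.cvtColor(a,6)[175:245,280:340].astype(np.float32);B=cv2.cvtColor(b,6)[175:245,280:340].astype(np.float32)
print(cv2.phaseCorrelate(A,B))
f=load('side0'); p=proj(f,[585,38,123]); q=proj(f,[585,38,127]); print(p,q)
# tray mid from s24
f=load('s24'); F=lambda u,v:(250+u/4,160+v/3.5)
c=[at(f,*F(*q),20) for q in((215,400),(398,414),(200,497))]; print(np.round(c,1))
F=load('w24'); print([np.round(at(F,*q,20),1) for q in((424,167),(480,160),(482,234),(428,241))])
s=bot.sense(); print(s['t'],np.round(s['force'],1))
E
```

```text
(np.float64(309.5595238095238), np.float64(193.28571428571428), np.int64(84)) (np.float64(309.5061728395062), np.float64(193.64197530864197), np.int64(81))
((-0.14470720345296328, 0.1223524583686455), 0.9414320031801859)
(np.float64(309.69920493561943), np.float64(198.34273189890666)) (np.float64(309.68443088466887), np.float64(197.29812325972063))
[[550.2 216.9  20. ]
 [431.8 196.9  20. ]
 [535.3 297.7  20. ]]
[array([427.8, 199.4,  20. ]), array([417.1, 284.7,  20. ]), array([542.9, 310.4,  20. ]), array([555.7, 220.8,  20. ])]
53.25 [-0.7  1.1  0.4]
```

```bash
python3 -c "
from bench import bot
print(bot.sign_off())"
```

```text
the job is handed in; nothing more can be done
None
```

The job is handed in at about 53 s of robot time. As far as the pictures show, everything is where it should be; the hand-in reported no verdict.

- **Cover off:** I lifted it by the knob and parked it on the stand. The pictures showed it level after I let go.
- **Offcuts:** I found two on the bench and dropped both into the canister. Later scene and wrist views showed no third one.
- **Tray and buttons:** I lifted the tray level with its two buttons. A light grip let it tilt on the canister rim to an estimated 45–50°, and both buttons slid in. I levelled it on the rim again and laid it back on the mat.
- **Cover on:** It made contact at the expected seated height. After release, the side view matched the starting picture to within about 0.4 px, roughly 1 mm in position.

**Last checks:**
- The tray's middle measured about (503, 256) mm, against a mat centre of about (505, 256) mm.
- Just before the cover went back on, all four pieces appeared to be in the canister; no single view showed all four clearly.
- The other tools look unmoved.
- The arm was clear, with about zero force on the wrist.

**Mismatch:** the tool drifted to about 0.026 rad of tilt over the run. It did not visibly affect the cover's seating. No check failed.

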